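# Strip the air sampler: unsnap and hang its filter cassettes, cup the tools

## Task

The sampling run is over: unsnap both filter cassettes from their docks (press the snap tab in while lifting), and hang each by its wire bail on the drying stand, one cassette to a hook. Clear the tools of the job away too, by standing the black-capped marker, the blue pen and the syringe, those of them that lie there, in the sheet metal tool holder (leaning on its rim is fine). Do not shove or tip the glass beaker and the wash bottle.

Things in the scene. Friction and masses are not known exactly. Their poses are not given: they have to be found in the camera images.
- cassette_1: Filter cassette, held in dock_1: white block with black grille slots on its two broad faces, wire bail on top; 50 (x) x 51 (y, over the tab) x 111 mm (over the bail), 0.14 kg. Origin: centre of underside, z up, seated 6 mm above the worktop. Block: y -26 to 6, z 0 to 80 (top plate to y 10). Snap tab on the +y side. Press the tab while lifting straight up 45 mm and it is out
- cassette_1_tab (a joint): Snap tab of cassette_1: 0 = sprung out (latched while seated), grows to 0.21 rad as its upper end is pressed towards the block; free of the dock's lip from about 0.17. About 2 N at the ribs starts it, 6 N holds it home; it springs back when let go
- cassette_1_press (a point): Place to press on the tab of cassette_1 (cassette frame 0, 25, 71 mm): ribbed outer face of a grey upright plate 22 mm wide, 5 thick, z 3 to 79, hinged at its foot. Pressed home it moves 14 mm to -y. Two fingers near the top, one here and one on the block's back (y -26), press it and hold the cassette: 51 mm wide before, about 38 mm pressed, then centred near y -7
- cassette_1_bail (a point): Middle of the underside of the top bar of the bail of cassette_1 (cassette frame 0, -8, 106 mm), which rests on the hook when hung. The bail is of 5 mm wire, standing in the cassette's y-z plane, legs at y -22 and 7, z 80 to 111; the hook passes along x through its opening, 24 mm wide and 26 mm high
- dock_1: Grey plastic base fixed to the worktop that holds cassette_1: 82 x 92 x 45 mm, origin at the centre of the underside, z up, axes parallel to those of the seated cassette. Walls 36 mm high round the cassette; the lip on the tab side (+y, out to y 37) is 45 mm high
- cassette_2: Filter cassette, held in dock_2: white block with black grille slots on its two broad faces, wire bail on top; 50 (x) x 51 (y, over the tab) x 111 mm (over the bail), 0.14 kg. Origin: centre of underside, z up, seated 6 mm above the worktop. Block: y -26 to 6, z 0 to 80 (top plate to y 10). Snap tab on the +y side. Press the tab while lifting straight up 45 mm and it is out
- cassette_2_tab (a joint): Snap tab of cassette_2: 0 = sprung out (latched while seated), grows to 0.21 rad as its upper end is pressed towards the block; free of the dock's lip from about 0.17. About 2 N at the ribs starts it, 6 N holds it home; it springs back when let go
- cassette_2_press (a point): Place to press on the tab of cassette_2 (cassette frame 0, 25, 71 mm): ribbed outer face of a grey upright plate 22 mm wide, 5 thick, z 3 to 79, hinged at its foot. Pressed home it moves 14 mm to -y. Two fingers near the top, one here and one on the block's back (y -26), press it and hold the cassette: 51 mm wide before, about 38 mm pressed, then centred near y -7
- cassette_2_bail (a point): Middle of the underside of the top bar of the bail of cassette_2 (cassette frame 0, -8, 106 mm), which rests on the hook when hung. The bail is of 5 mm wire, standing in the cassette's y-z plane, legs at y -22 and 7, z 80 to 111; the hook passes along x through its opening, 24 mm wide and 26 mm high
- dock_2: Grey plastic base fixed to the worktop that holds cassette_2: 82 x 92 x 45 mm, origin at the centre of the underside, z up, axes parallel to those of the seated cassette. Walls 36 mm high round the cassette; the lip on the tab side (+y, out to y 37) is 45 mm high
- stand: Drying stand fixed to the worktop: dark base plate 100 x 190 x 10 mm, a post at its middle, at 180 mm height a cross bar along y (150 mm, 10 mm thick) and from its two ends two hooks of 7 mm round steel, pointing to the stand's -x, 90 mm long and level, the last 8 mm turned up by 8 mm. Origin: centre of the underside, under the post. Nothing is higher than 192 mm
- hook_1 (a point): Hook at the -y end of the stand: point on top of its level part, 183.5 mm above the worktop, 55 mm from the cross bar and 43 mm from the upturned tip; axes as the stand's (the hook points to -x)
- hook_2 (a point): Hook at the +y end of the stand: point on top of its level part, 183.5 mm above the worktop, 55 mm from the cross bar and 43 mm from the upturned tip; axes as the stand's (the hook points to -x)
- holder: Tool holder fixed to the worktop: open-topped upright sheet metal box, 70 (x) x 126 (y) x 82 mm high, walls and floor 3 mm, on a foot plate 82 x 138 mm, with a full-height partition across its middle (y = 0) that leaves two compartments 64 (x) x 58 (y) mm. Origin: centre of the underside, z up; its label side (-x) faces the robot. A tool comes to lean about 0.5 to 0.6 rad in it
- marker: White marker pen with black cap lying flat, 17 x 138 x 18 mm, 14 g; origin: centre of its underside as it lies, long axis y. May be absent
- pen: Slim blue ball pen with white cap lying flat, 11 x 138 x 12 mm, 14 g; origin: centre of its underside as it lies, long axis y. May be absent
- syringe: Plastic syringe lying flat, 20 x 146 x 22 mm, 20 g; origin: centre of its underside as it lies, long axis y. May be absent
- glass_beaker: Glass beaker, 52 x 54 x 58 mm, a bystander. Origin: centre of the underside
- wash_bottle: Wash bottle with green cap and spout, 96 x 102 x 215 mm, a bystander. Origin: centre of the underside

How it is judged:
By the outcome, as a careful person would: the job done as asked, in the order asked, and still so for the second after the job is handed in, with the robot touching nothing.
Of marker, syringe, pen only 2 to 3 are there at a start; the rules pass over those that are not, and their reading is None.
At some moment in a run one of marker, syringe, pen may be knocked a few centimetres aside while the robot is not near it.
It also fails if it takes over 210 s, if anything falls off the work surface, if the arm or the gripper's body presses on something with over 40 N, if the wrist force passes 120 N, or if a joint passes its speed limit or range.

## Robot

A 7-joint arm with a two-finger parallel gripper is mounted at the origin on a cart in front of the work surface, level with it; the furniture and walls round the work are solid. World frame = base frame: x ahead of the robot, y to its left, z up, the work surface at z = 0. Lengths are in m, angles in rad, forces in N, time in s.
With the tool pointing down it reaches from about 0.425 to 1.025 m from the base axis. Payload 9.4 kg.
Tool frame: the origin (TCP) lies at the very end of the fingers, on their centre line; the grasp point (between the pads) lies 19 mm behind it (manip.grasp_offset is the distance from the TCP to the grasp point, in m); z points along the fingers, y is the line along which they close (so a half turn about z gives the same grasp; the last joint's range is limited). The gripper opens to 85 mm and grips with 20 to 120 N. Pads are 22 mm wide; open, the fingers measure 114 mm over their backs; the gripper's body (76 mm by 85 mm) begins 54 mm behind the grasp point. The pads swing forward as they close: fully open they stand 13 mm farther back than shut.
Start: joints at [-1.269, 0.599, -0.003, 1.599, 0.002, 0.943, -0.08], TCP at [0.268, 0.674, 0.231] pointing down, gripper open.
Joint ranges: [-2.57, 2.57], [-0.35, 1.97], [-1.29, 1.29], [0.11, 2.56], [-1.05, 4.19], [0.11, 1.86], [-2.63, 2.63]. Speed limits (rad/s): [2.22, 2.22, 3.01, 3.01, 3.14, 3.14, 3.14].

## Interface

Orientations are given as a unit quaternion [x, y, z, w].
In Python, from workcell import sensors, vision, order, manip gives the robot as it stands.
- The arm moves only by the tool jog_arm, never from a script. Its argument "increments" is a list that holds one entry, the list of rows, each a list of 7 numbers: the turn, a rotation vector about the tool's x, y, z in rad, then the shift along the tool's x, y, z in mm, then the opening, from 0 (shut) to 1 (fully open). A call has exactly 10 rows; each row is the pose to reach, as a shift and turn from the pose commanded when the call began, along the tool's axes at that moment; what a row does not reach only later rows make up. A row lasts 1/10 s, in which the tool goes at most 50 mm and 8.59 degrees, less where a joint would pass 70% of its speed; a pose out of reach is approached as far as the arm can. A call with a gripper value outside its range is refused whole. The fingers move at their own pace and stop on an object; "force" is the grip in N (left out, the last holds). Time passes only in rows, so rows that repeat a pose let the fingers close, or fill a call up. It gives the time, the measured TCP pose, the force, the opening and the grip force at its end, in the units of the state.
- sensors.read_state(): the state, without advancing time (a new reading comes with each control period).
- vision.read_camera(name): name is "side" or "top" or "wrist"; returns a dict with "frame" (420x560x3 uint8, red, green, blue), "range_z" (420x560 float32, m along the optical axis (not along the pixel's ray), 0 where there is no reading), "fx", "fy", "cx", "cy" (pixels), "D" ([k1, k2, p1, p2, k3] as OpenCV has them; the pictures are not rectified), "R" (3x3) and "t" (3): a world point X has camera coordinates R X + t. Camera axes: x right, y down, z forward; pixel columns grow to the right and rows downward; lengths in m; the calibration is good to about 2 mm. A picture is of the moment at which its call begins.
- order.job_done(): hands the job in; it is judged then, once.
The state is a dict: "t": time; "joint_positions": joint angles; "qvel": joint speeds; "tau": joint torques, N m; "tool_pos": TCP position; "orientation": TCP orientation; "wrist_force": force on the tool from outside, world axes, zero at the start; "wrist_torque": the same for the moment, N m; "grip_width": finger opening in m; "finger_force": force on a finger pad.
Only numpy, scipy, OpenCV 4.12 (cv2) and the standard library are available. Lean on these libraries where they do the work, as an engineer would, in place of code of your own. Each camera call takes 0.05 s, during which the arm holds its last target. There are 200 camera calls.

## Working session

There is one attempt and no reset: what is moved stays moved. The work goes in short steps, Python scripts to look and compute and a tool call to move; the robot and the scene stay as the last step left them, time stands still between calls to the robot, and variables do not carry over. Pictures are saved under pics/ and viewed, at most 14 in all, crops included, and the job is handed in when it is done.

Besides the shell and the picture viewer there is one more tool, called after ">>>" as a command line: name --argument value ..., lists and objects as JSON in quotes. jog_arm: Moves the arm, as the interface text tells. Its arguments: {"type":"object","properties":{"increments":{"type":"array"},"force":{"type":"number"}},"required":["increments"]}

```bash
mkdir -p pics; ls; cat > h.py <<'E'
import numpy as np, cv2, pickle, sys
from scipy.spatial.transform import Rotation as Ro
from workcell import sensors, vision, order, manip
def shot(cam,name,scale=1.4):
    d=vision.read_camera(cam); pickle.dump(d,open(f'pics/{name}.pkl','wb'))
    cv2.imwrite(f'pics/{name}.png',cv2.resize(d['frame'][:,:,::-1],None,fx=scale,fy=scale)); return d
def load(n): return pickle.load(open(f'pics/{n}.pkl','rb'))
def K(d): return np.array([[d['fx'],0,d['cx']],[0,d['fy'],d['cy']],[0,0,1.]])
def cloud(d):
    h,w=d['range_z'].shape; v,u=np.mgrid[:h,:w]
    p=cv2.undistortPoints(np.stack([u,v],-1).reshape(-1,1,2).astype(np.float64),K(d),np.array(d['D'])).reshape(h,w,2)
    z=d['range_z']; X=np.dstack([p[...,0]*z,p[...,1]*z,z]); W=(X-np.array(d['t']))@np.array(d['R']); W[z==0]=np.nan; return W
def ray(d,u,v,h):  # world point of pixel at height h
    p=cv2.undistortPoints(np.array([[[u,v]]],float),K(d),np.array(d['D'])).ravel()
    R=np.array(d['R']);t=np.array(d['t']); o=-R.T@t; q=R.T@np.array([p[0],p[1],1]); return o+q*(h-o[2])/q[2]
def proj(d,P): 
    R=np.array(d['R']); return cv2.projectPoints(np.array(P,float).reshape(-1,1,3),cv2.Rodrigues(R)[0],np.array(d['t'],float),K(d),np.array(d['D']))[0].reshape(-1,2)
def jog(p,yaw=None,R=None):
    """shift (mm) & rotvec in tool axes from present to target p (TCP world), R target"""
    s=sensors.read_state(); R0=Ro.from_quat(s['orientation'])
    print('shift mm',np.round(R0.inv().apply(np.array(p)-s['tool_pos'])*1e3,1))
    if R is not None: print('rotvec',np.round((R0.inv()*R).as_rotvec(),3))
E
python3 - <<'E'
from h import *
for c in ('top','side','wrist'):
    d=shot(c,c+'0'); print(c,np.round(-np.array(d['R']).T@d['t'],3),np.round(d['R'],2).tolist(),d['fx'])
s=sensors.read_state(); print(s, manip.grasp_offset, Ro.from_quat(s['orientation']).as_matrix().round(3))
E
```

```text
pics
top [-0.416 -0.22   1.387] [[0.17, -0.99, 0.01], [-0.77, -0.14, -0.62], [0.61, 0.1, -0.78]] 479.93563153675944
side [0.457 0.901 0.886] [[-0.99, -0.16, 0.0], [-0.1, 0.61, -0.79], [0.12, -0.78, -0.61]] 444.2440398663848
wrist [0.189 0.705 0.374] [[0.37, 0.93, -0.0], [0.88, -0.35, 0.33], [0.31, -0.12, -0.94]] 364.6020454370966
{'t': 0.15, 'joint_positions': array([-1.26870277,  0.59992053, -0.00255741,  1.59992775,  0.00178197,
        0.94290339, -0.0798213 ]), 'qvel': array([-1.18000457e-03,  7.51718242e-05, -6.32167877e-04, -2.29582054e-03,
        6.20806252e-04,  7.34890800e-04,  1.34620419e-03]), 'tau': array([ 2.34751897e-03, -7.76994395e+01,  1.56636771e+00, -2.58238345e+01,
        1.24069760e-02,  6.79685865e-03,  4.52102006e-05]), 'tool_pos': array([0.26797093, 0.67328793, 0.23063674]), 'orientation': array([ 1.88247793e-01,  9.82121395e-01, -5.74736701e-04, -6.47176410e-05]), 'wrist_force': array([ 0.22526367, -0.45244841,  0.72908063]), 'wrist_torque': array([-0.01043849,  0.0110582 , -0.07972797]), 'finger_force': 0.0, 'grip_width': 0.08574386932717176} 0.0187 [[-0.929  0.37  -0.   ]
 [ 0.37   0.929 -0.001]
 [-0.    -0.001 -1.   ]]
```

View pics/top0.png

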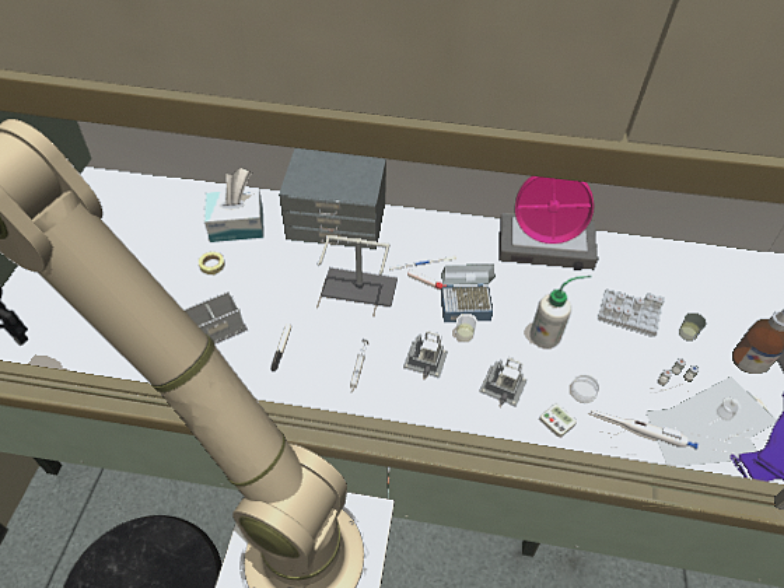

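View pics/side0.png

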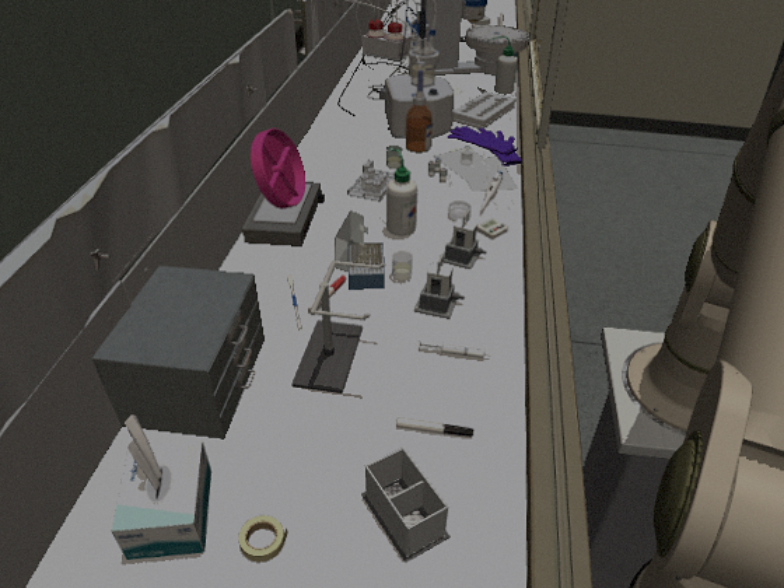

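Top view shows the holder at (215,320), marker at (282,346), syringe at (359,365), stand at (359,285), and docks at (427,355) and (503,380). The beaker is at (465,327) and the bottle at (550,320). A blue-white stick at (422,263) needs a closer look. Next I'll make an ortho map and an enlarged crop.

```bash
python3 - <<'E'
from h import *
t=load('top0'); s=load('side0')
# ortho from both, left=top cam, right=side ; 1px=1.5mm
x0,x1,y0,y1=0.30,0.95,-0.30,0.55; r=0.0012
H=int((x1-x0)/r);W=int((y1-y0)/r)
img=np.zeros((H,W,3),np.uint8);hm=np.full((H,W),-1.)
for d in (s,t):
    C=cloud(d).reshape(-1,3);c=d['frame'].reshape(-1,3)
    ok=np.isfinite(C[:,0])&(C[:,2]>-.01)&(C[:,2]<.3); C=C[ok];c=c[ok]
    i=((x1-C[:,0])/r).astype(int);j=((y1-C[:,1])/r).astype(int)
    m=(i>=0)&(i<H)&(j>=0)&(j<W);C,c,i,j=C[m],c[m],i[m],j[m]
    o=np.argsort(C[:,2]);C,c,i,j=C[o],c[o],i[o],j[o]
    up=C[:,2]>hm[i,j]
    img[i[up],j[up]]=c[up][:,::-1];hm[i[up],j[up]]=C[up][:,2]
    print(np.nanmedian(C[C[:,2]<.02][:,2]))
k=cv2.dilate(img,np.ones((2,2)));img[hm<0]=k[hm<0]
for y in np.arange(-.3,.55,.1): cv2.putText(img,f'{y:.1f}',(int((y1-y)/r),10),0,.35,(0,0,255)); cv2.line(img,(int((y1-y)/r),0),(int((y1-y)/r),H),(0,0,255),1) if abs(y)<9 else 0
for x in np.arange(.3,.95,.1): cv2.putText(img,f'{x:.1f}',(0,int((x1-x)/r)),0,.35,(0,0,255)); cv2.line(img,(0,int((x1-x)/r)),(W,int((x1-x)/r)),(0,0,255),1)
cv2.imwrite('pics/ortho.png',img)
def crop(d,u0,v0,u1,v1,f): return cv2.resize(d['frame'][v0:v1,u0:u1,::-1],None,fx=f,fy=f,interpolation=cv2.INTER_CUBIC)
a=crop(t,180,160,380,300,3.9)
cv2.imwrite('pics/c1.png',a)
a=crop(s,180,150,380,300,3.9)
cv2.imwrite('pics/c2.png',a)
E
```

```text
0.0005746097935402368
0.0003735676244567478
```

View pics/ortho.png

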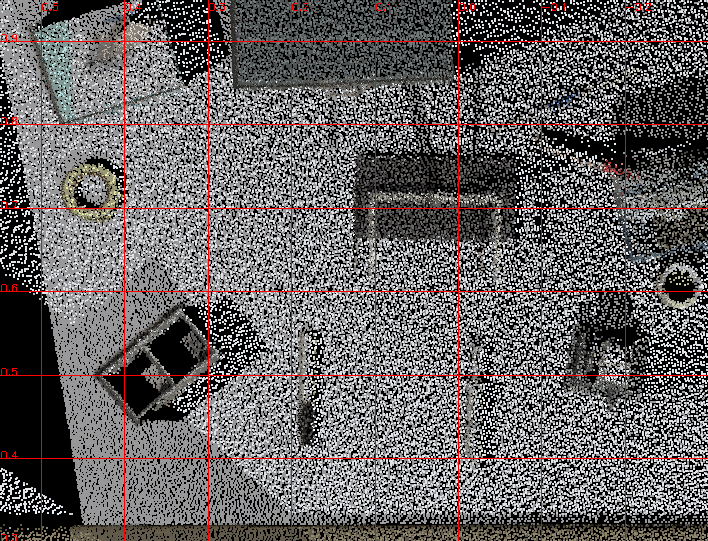

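View pics/c1.png

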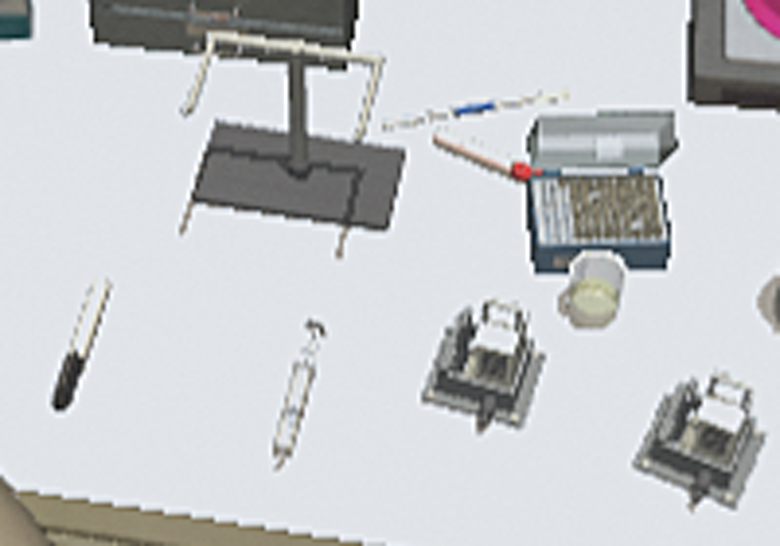

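View pics/c2.png

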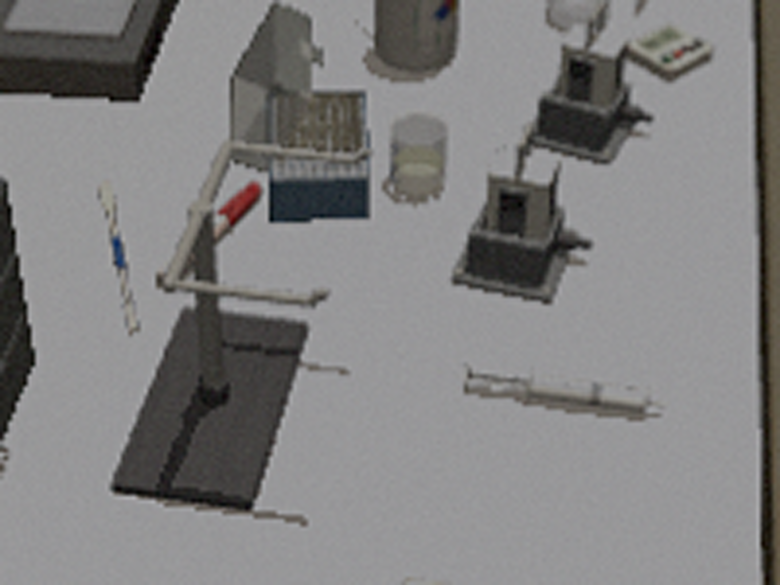

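The docks sit at about (0.50,-0.17) and further to -y, with tabs facing +y. The stand's cross bar runs along y, with hooks pointing to the robot. The blue/white stick is thin and mostly white, and will be checked against the pen's size. Now coarse numeric fits.

```bash
python3 - <<'E'
from h import *
print([a for a in dir(manip) if a[0]!='_'],[a for a in dir(sensors) if a[0]!='_'])
t=load('top0'); s=load('side0')
Ct=cloud(t);Cs=cloud(s);C=np.vstack([Ct.reshape(-1,3),Cs.reshape(-1,3)])
def sel(x0,x1,y0,y1,z0,z1,C=C): 
    m=(C[:,0]>x0)&(C[:,0]<x1)&(C[:,1]>y0)&(C[:,1]<y1)&(C[:,2]>z0)&(C[:,2]<z1); return C[m]
def rect(n,*a,C=C):
    P=sel(*a,C=C); r=cv2.minAreaRect((P[:,:2]*1000).astype(np.float32)); print(n,len(P),np.round(r[0],1),np.round(r[1],1),round(r[2],1),'z',np.round(np.percentile(P[:,2],[5,50,95]),3))
rect('marker',.38,.58,.15,.23,.006,.03)
rect('syringe',.36,.58,-.06,.03,.006,.03)
for nm,CC in(('t',Ct.reshape(-1,3)),('s',Cs.reshape(-1,3))):
  rect('holder rim '+nm,.42,.62,.25,.46,.076,.09,C=CC)
  rect('bar '+nm,.55,.80,-.10,.16,.172,.20,C=CC)
  rect('base '+nm,.60,.80,-.10,.16,.006,.014,C=CC)
  rect('cas1 top '+nm,.42,.60,-.25,-.1,.082,.09,C=CC)
  rect('cas2 top '+nm,.40,.60,-.42,-.26,.082,.09,C=CC)
  rect('cas1 bail '+nm,.42,.60,-.25,-.1,.095,.13,C=CC)
  rect('cas2 bail '+nm,.40,.60,-.42,-.26,.095,.13,C=CC)
# stick in c1: (385,128)-(568,93) => px /3.9 + offs
for (u,v) in ((385,128),(568,93),(475,108)): print('stick',ray(t,180+u/3.9,160+v/3.9,.005).round(3))
for (u,v) in ((103,187),(134,332)): print('stick side',ray(s,180+u/3.9,150+v/3.9,.005).round(3))
# dock pixel checks c1: cassette dock base corners cas2: (632,467),(720,508),(765,442)
for (u,v) in ((423,398),(518,428),(545,352),(632,467),(720,508),(765,442)): print('dock c',ray(t,180+u/3.9,160+v/3.9,.005).round(3))
# hooks tips: c1 (185,112),(360,138); bar ends (208,38),(380,62)
for (u,v) in ((185,112),(360,138),(208,38),(380,62)): print('hook t',ray(t,180+u/3.9,160+v/3.9,.182).round(3))
for (u,v) in ((322,296),(366,155),(165,282),(232,147)): print('hook s',ray(s,180+u/3.9,150+v/3.9,.182).round(3))
E
```

```text
['Unreachable', 'grasp_offset'] ['read_state']
marker 544 [489.5 185.3] [178.1  65.7] 1.8 z [0.007 0.014 0.019]
syringe 455 [470.4 -19.9] [221.5  79.3] 7.4 z [0.007 0.016 0.023]
holder rim t 123 [514.4 354.4] [ 79.6 121.3] 40.6 z [0.077 0.08  0.087]
bar t 222 [667.1  29.5] [160.  110.7] 88.4 z [0.177 0.183 0.188]
base t 886 [698.8  28.8] [198.7 259. ] 0.9 z [0.006 0.01  0.013]
cas1 top t 102 [ 509.7 -181.3] [46.9 53.3] 3.5 z [0.083 0.087 0.09 ]
cas2 top t 102 [ 470.5 -373.8] [49.5 51.6] 71.3 z [0.083 0.086 0.089]
cas1 bail t 25 [ 513.2 -188.7] [32.4  7.8] 79.3 z [0.099 0.115 0.122]
cas2 bail t 25 [ 467.7 -380.7] [31.2 11. ] 65.6 z [0.1   0.113 0.117]
holder rim s 391 [512.2 360.5] [ 71.7 128.4] 40.0 z [0.077 0.081 0.085]
bar s 379 [666.9  28.8] [161.7 106.5] 89.3 z [0.179 0.183 0.187]
base s 1538 [703.3  18.2] [218.5 194.1] 87.3 z [0.007 0.01  0.013]
cas1 top s 131 [ 515.  -180.1] [53.3 49.5] 80.4 z [0.083 0.086 0.089]
cas2 top s 105 [ 472.3 -372.1] [57.6 49.5] 74.2 z [0.083 0.086 0.089]
cas1 bail s 25 [ 514.4 -184.6] [34.   4.9] 81.9 z [0.099 0.112 0.118]
cas2 bail s 21 [ 471.4 -376.2] [37.4  4.7] 75.0 z [0.099 0.112 0.119]
stick [ 0.785 -0.046  0.005]
stick [ 0.863 -0.218  0.005]
stick [ 0.827 -0.129  0.005]
stick side [ 0.865 -0.206  0.005]
stick side [ 0.79  -0.034  0.005]
dock c [ 0.48  -0.13   0.005]
dock c [ 0.465 -0.216  0.005]
dock c [ 0.548 -0.23   0.005]
dock c [ 0.443 -0.317  0.005]
dock c [ 0.416 -0.393  0.005]
dock c [ 0.488 -0.427  0.005]
hook t [0.618 0.104 0.182]
hook t [ 0.616 -0.049  0.182]
hook t [0.708 0.104 0.182]
hook t [ 0.707 -0.051  0.182]
hook s [0.617 0.102 0.182]
hook s [ 0.614 -0.049  0.182]
hook s [0.716 0.105 0.182]
hook s [ 0.707 -0.042  0.182]
```

The stick is 187 mm long, so it isn't the pen (138 mm); the pen is absent. Moving to a view point in front of the stand.

>>> jog_arm --increments '[[[0,0,-0.1,-40,-45,-30,1],[0,0,-0.2,-80,-90,-60,1],[0,0,-0.3,-115,-125,-70,1],[0,0,-0.36,-150,-165,-70,1],[0,0,-0.36,-185,-205,-70,1],[0,0,-0.36,-220,-245,-70,1],[0,0,-0.36,-255,-285,-70,1],[0,0,-0.36,-290,-325,-70,1],[0,0,-0.36,-325,-365,-70,1],[0,0,-0.36,-360,-405,-70,1]]]' --force 30

```text
t: 1.15
tool_pos: [0.4347, 0.2141, 0.3014]
orientation: [0.009, 1.0, 0.0, 0.0]
wrist_force: [0.7, 0.2, -0.5]
grip_width: 0.0857
finger_force: 0.0
```

```bash
python3 - <<'E'
from h import *
s=sensors.read_state(); print(s['t'],s['tool_pos'],s['joint_positions'].round(3))
th=np.radians(-1)
R=Ro.from_matrix(np.array([[-np.cos(th),-np.sin(th),0],[-np.sin(th),np.cos(th),0],[0,0,-1]]))
jog([.50,.03,.30],R=R)
t=load('top0')
for (u,v) in ((545,345),(465,337)): print(ray(t,u/1.4,v/1.4,0).round(3))
E
```

```text
1.15 [0.43467577 0.21413418 0.30136157] [-0.561  0.225 -0.018  2.05   0.005  0.867  0.971]
shift mm [ -68.8 -182.9    1.4]
rotvec [ 0.     0.    -0.001]
[ 0.611 -0.469  0.   ]
[ 0.6   -0.269  0.   ]
```

>>> jog_arm --increments '[[[0,0,0,-17,-45,0,1],[0,0,0,-34,-90,0,1],[0,0,0,-51,-135,0,1],[0,0,0,-69,-183,0,1],[0,0,0,-69,-183,0,1],[0,0,0,-69,-183,0,1],[0,0,0,-69,-183,0,1],[0,0,0,-69,-183,0,1],[0,0,0,-69,-183,0,1],[0,0,0,-69,-183,0,1]]]'

```text
t: 2.15
tool_pos: [0.4998, 0.0328, 0.3013]
orientation: [0.009, 1.0, 0.0, 0.0]
wrist_force: [0.1, -1.2, -0.1]
grip_width: 0.0855
finger_force: 0.0
```

```bash
python3 - <<'E'
from h import *
s=sensors.read_state(); print(s['t'],s['tool_pos'],s['joint_positions'].round(3))
shot('wrist','w1')
E
```

```text
2.15 [0.49980492 0.03280217 0.30128466] [-0.244  0.246  0.081  2.023 -0.026  0.874  1.405]
```

View pics/w1.png

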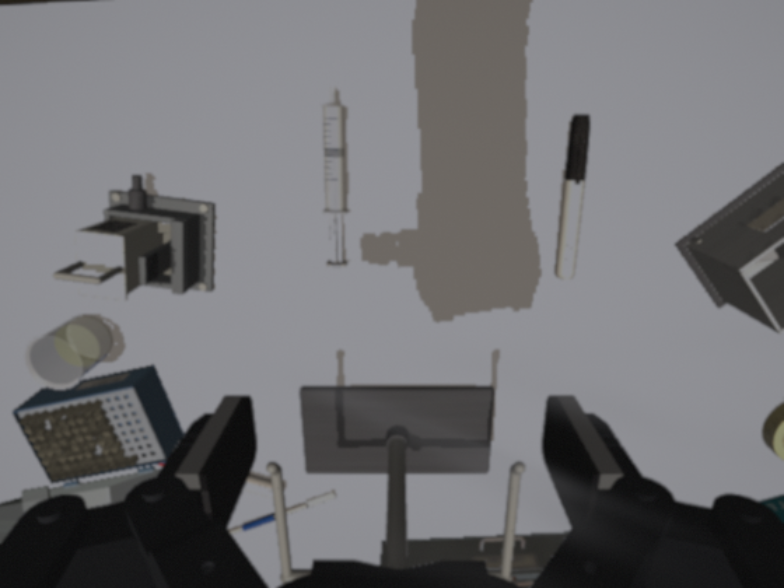

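The wrist view shows hook tips at (273,468) and (518,467), with roots near (287,570) and (509,570). The syringe runs (336,90)–(338,264) with its plunger away from the robot, and the marker (580,115)–(566,278). Cassette 1 is at the left.

```bash
python3 - <<'E'
from h import *
d=load('w1'); f=1.4
for n,u,v,h in (('tip-y',273,468,.186),('tip+y',518,467,.186),('mid-y',282,530,.180),('mid+y',512,530,.180),('root-y',287,570,.18),('root+y',508,570,.18),('base',302,388,.01),('base',492,386,.01),('base',306,473,.01),('base',488,472,.01),
  ('syr tip',336,90,.01),('syr end',338,264,.01),('barrel0',334,104,.011),('flange',336,211,.011),('mk cap',580,115,.009),('mk end',566,278,.009)): print(n,ray(d,u/f,v/f,h)[:2].round(4))
C=cloud(d).reshape(-1,3)
def sel(x0,x1,y0,y1,z0,z1): 
    m=(C[:,0]>x0)&(C[:,0]<x1)&(C[:,1]>y0)&(C[:,1]<y1)&(C[:,2]>z0)&(C[:,2]<z1); return C[m]
for n,y0,y1 in (('-y',-.08,-.02),('+y',.07,.14)):
    P=sel(.60,.74,y0,y1,.165,.20)
    for x in np.arange(.60,.73,.015):
        Q=P[(P[:,0]>=x)&(P[:,0]<x+.015)]
        if len(Q): print(n,round(x,3),len(Q),np.median(Q[:,1]).round(4),np.percentile(Q[:,2],[10,90]).round(4))
for n,a in (('mk',(.38,.58,.16,.21,.006,.03)),('sy',(.36,.58,-.05,.02,.006,.03))):
    P=sel(*a); r=cv2.minAreaRect((P[:,:2]*1000).astype(np.float32)); print(n,len(P),r,np.percentile(P[:,2],[50,95]))
P=sel(.2,.9,-.5,.5,-.02,.004);print('table',np.median(P[:,2]))
E
```

```text
tip-y [ 0.6166 -0.0456]
tip+y [0.6186 0.1047]
mid-y [ 0.6713 -0.0468]
mid+y [0.6741 0.1056]
root-y [ 0.7068 -0.047 ]
root+y [0.7096 0.1051]
base [ 0.6608 -0.0626]
base [0.6619 0.1209]
base [ 0.7606 -0.0668]
base [0.7628 0.1214]
syr tip [ 0.3934 -0.0143]
syr end [ 0.5373 -0.0206]
barrel0 [ 0.404  -0.0164]
flange [ 0.4901 -0.0196]
mk cap [0.4153 0.1826]
mk end [0.5542 0.183 ]
-y 0.6 56 -0.0449 [0.1882 0.1924]
-y 0.615 83 -0.0439 [0.1821 0.189 ]
-y 0.63 110 -0.0453 [0.182  0.1847]
-y 0.645 105 -0.0454 [0.1821 0.1848]
-y 0.66 102 -0.0457 [0.182  0.1848]
-y 0.675 95 -0.0461 [0.1821 0.1847]
-y 0.69 95 -0.0465 [0.1823 0.1849]
-y 0.705 108 -0.0419 [0.18   0.1851]
+y 0.6 34 0.1041 [0.1888 0.1923]
+y 0.615 83 0.1026 [0.1826 0.1922]
+y 0.63 111 0.1034 [0.1822 0.1848]
+y 0.645 98 0.103 [0.1821 0.1851]
+y 0.66 95 0.1023 [0.1822 0.185 ]
+y 0.675 96 0.1021 [0.1823 0.1848]
+y 0.69 88 0.1017 [0.1821 0.1847]
+y 0.705 103 0.099 [0.1794 0.185 ]
mk 1708 ((483.8007507324219, 181.48165893554688), (18.08891487121582, 137.3845977783203), 89.57283782958984) [0.016477   0.01915963]
sy 1544 ((463.90350341796875, -18.6615047454834), (20.063386917114258, 145.48251342773438), 86.52884674072266) [0.01874308 0.02168662]
table 0.0008648085935431863
```

Measurements agree with the given sizes: marker 137x18, syringe 145x20, hook tops at 0.1835. Now to a view over both cassettes.

>>> jog_arm --increments '[[[0,0,0,5,-45,0,1],[0,0,0,10,-90,0,1],[0,0,0,17,-135,0,1],[0,0,0,23,-180,0,1],[0,0,0,29,-225,0,1],[0,0,0,35,-270,0,1],[0,0,0,40,-313,0,1],[0,0,0,40,-313,0,1],[0,0,0,40,-313,0,1],[0,0,0,40,-313,0,1]]]'

```text
t: 3.2
tool_pos: [0.4545, -0.2789, 0.3011]
orientation: [0.009, 1.0, 0.0, -0.0]
wrist_force: [-0.2, 0.8, -0.3]
grip_width: 0.0851
finger_force: 0.0
```

```bash
python3 - <<'E'
from h import *
s=sensors.read_state(); print(s['t'],s['tool_pos'],s['joint_positions'].round(3))
shot('wrist','w2')
d=load('w2');C=cloud(d).reshape(-1,3)
def sel(x0,x1,y0,y1,z0,z1): 
    m=(C[:,0]>x0)&(C[:,0]<x1)&(C[:,1]>y0)&(C[:,1]<y1)&(C[:,2]>z0)&(C[:,2]<z1); return C[m]
for n,c in (('1',(.512,-.182)),('2',(.47,-.375))):
  for m,z0,z1 in (('top',.083,.089),('bail',.110,.122),('lip',.047,.054),('tab',.0765,.0835),('base',.004,.02)):
    w=.045 if m!='base' else .07
    P=sel(c[0]-w,c[0]+w,c[1]-w,c[1]+w,z0,z1)
    if len(P)<5: print(n,m,len(P));continue
    r=cv2.minAreaRect((P[:,:2]*1000).astype(np.float32)); print(n,m,len(P),np.round(r[0],1),np.round(r[1],1),round(r[2],1),np.median(P[:,2]).round(4))
E
```

```text
3.2 [ 0.45446529 -0.27890466  0.3010661 ] [ 0.276  0.292  0.219  1.965 -0.081  0.894  2.091]
1 top 1424 [ 514.8 -179.8] [52.2 49.5] 81.3 0.0869
1 bail 178 [ 512.9 -187.6] [33.8  5.1] 81.1 0.1172
1 lip 130 [ 512.4 -174. ] [66.9 47.5] 86.1 0.0496
1 tab 177 [ 513.9 -180.5] [50.7 49.3] 81.6 0.0802
1 base 1334 [ 500.4 -178.7] [ 94.6 107.4] 4.7 0.0072
2 top 1514 [ 472.9 -372.7] [51.1 50.7] 74.1 0.0868
2 bail 201 [ 470.5 -379.9] [32.8  5.7] 73.6 0.1173
2 lip 132 [ 476.5 -367.6] [59.9 56. ] 73.6 0.0494
2 tab 98 [ 459.8 -363.9] [59.8 16. ] 40.5 0.0795
2 base 1547 [ 463.  -363.7] [111.4  80.1] 55.1 0.0072
```

View pics/w2.png

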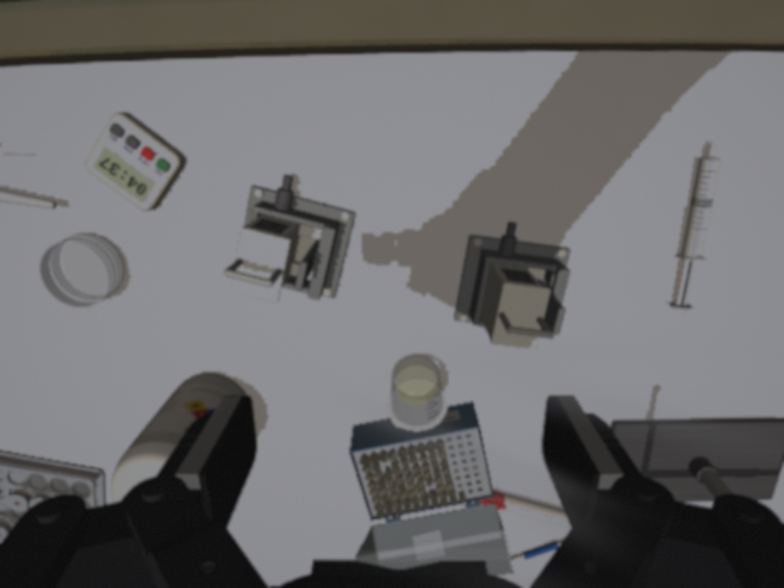

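Both cassettes are clearly seen, with top at 0.087 and bail top at 0.117 as stated. Cassette 1 is at (0.5145,-0.180), yaw -8.8°. Cassette 2 is at (0.473,-0.3725), yaw -16.2°. Going to cassette 1.

>>> jog_arm --increments '[[[0,0,0.07,-28,46,20,1],[0,0,0.136,-57,93,60,1],[0,0,0.136,-57,93,100,1],[0,0,0.136,-57,93,130,1],[0,0,0.136,-57,93,160,1],[0,0,0.136,-57,93,185,1],[0,0,0.136,-57,93,210,1],[0,0,0.136,-57,93,230,1],[0,0,0.136,-57,93,243,1],[0,0,0.136,-57,93,243,1]]]'

```text
t: 4.25
tool_pos: [0.5124, -0.187, 0.057]
orientation: [0.076, 0.997, 0.0, -0.001]
wrist_force: [-0.9, -0.5, -0.2]
grip_width: 0.0853
finger_force: 0.0
```

```bash
python3 - <<'E'
from h import *
th=np.radians(-8.8)
R=Ro.from_matrix(np.array([[-np.cos(th),-np.sin(th),0],[-np.sin(th),np.cos(th),0],[0,0,-1]]))
jog([.5134,-.1867,.058],R=R)
E
```

```text
shift mm [-0.9  0.5 -1. ]
rotvec [ 0.001 -0.002  0.001]
```

>>> jog_arm --increments '[[[0,0,0,-1,0,0,0.5],[0,0,0,-1,0,0,0.4],[0,0,0,-1,0,0,0.3],[0,0,0,-1,0,0,0.3],[0,0,0,-1,0,0,0.3],[0,0,0,-1,0,0,0.3],[0,0,0,-1,0,0,0.3],[0,0,0,-1,0,0,0.3],[0,0,0,-1,0,0,0.3],[0,0,0,-1,0,0,0.3]]]' --force 30

```text
t: 5.25
tool_pos: [0.5147, -0.188, 0.0595]
orientation: [0.077, 0.997, 0.0, 0.001]
wrist_force: [0.0, 3.1, 8.3]
grip_width: 0.0378
finger_force: 29.9
```

Width is 37.8 mm, so the tab is pressed home. Lifting.

>>> jog_arm --increments '[[[0,0,0,-1,0,-5,0.3],[0,0,0,-1,0,-13,0.3],[0,0,0,-1,0,-21,0.3],[0,0,0,-1,0,-29,0.3],[0,0,0,-1,0,-38,0.3],[0,0,0,-1,0,-48,0.3],[0,0,0,-1,0,-58,0.3],[0,0,0,-1,0,-68,0.3],[0,0,0,-1,0,-78,0.3],[0,0,0,-1,0,-84,0.3]]]'

```text
t: 6.25
tool_pos: [0.5151, -0.1889, 0.1434]
orientation: [0.077, 0.997, -0.0, 0.001]
wrist_force: [-0.5, -0.3, -1.2]
grip_width: 0.0372
finger_force: 30.9
```

```bash
python3 - <<'E'
from h import *
s=sensors.read_state(); print(s['t'],s['tool_pos'],s['grip_width'],s['wrist_force'])
d=shot('wrist','w3');C=cloud(d)
R=Ro.from_quat(s['orientation']); T=(C.reshape(-1,3)-s['tool_pos'])@R.as_matrix()  # tool frame
T=T.reshape(C.shape)*1000
# points near gripper axis : cassette/bail in tool frame
m=(abs(T[...,0])<40)&(abs(T[...,1])<30)&(T[...,2]>-75)&(T[...,2]<60)
P=T[m];print(len(P))
for z0,z1 in ((-65,-52),(-52,-40),(-40,-32),(-32,-22)):
    Q=P[(P[:,2]>z0)&(P[:,2]<z1)]
    if len(Q): print(z0,len(Q),np.percentile(Q,[2,50,98],axis=0).round(1).tolist())
th=np.radians(-1.2)
R=Ro.from_matrix(np.array([[-np.cos(th),-np.sin(th),0],[-np.sin(th),np.cos(th),0],[0,0,-1]]))
jog([.575,.1055,.1435],R=R)
E
```

```text
6.25 [ 0.5150781  -0.18885225  0.14343444] 0.03722514062186985 [-0.53798479 -0.34974848 -1.21009885]
28226
-65 3815 [[0.2, -28.6, -61.4], [4.0, -1.1, -57.2], [13.0, 29.0, -52.4]]
-52 2355 [[-3.1, -29.2, -51.8], [11.6, -12.3, -46.7], [14.1, 29.2, -40.1]]
-40 1755 [[-9.5, -26.1, -39.9], [5.2, 12.4, -37.5], [11.8, 25.7, -32.2]]
-32 10774 [[-19.8, -23.3, -30.8], [8.2, -0.4, -27.1], [26.2, 23.5, -23.0]]
shift mm [-13.5 300.1   0.4]
rotvec [-0.     0.002 -0.134]
```

View pics/w3.png

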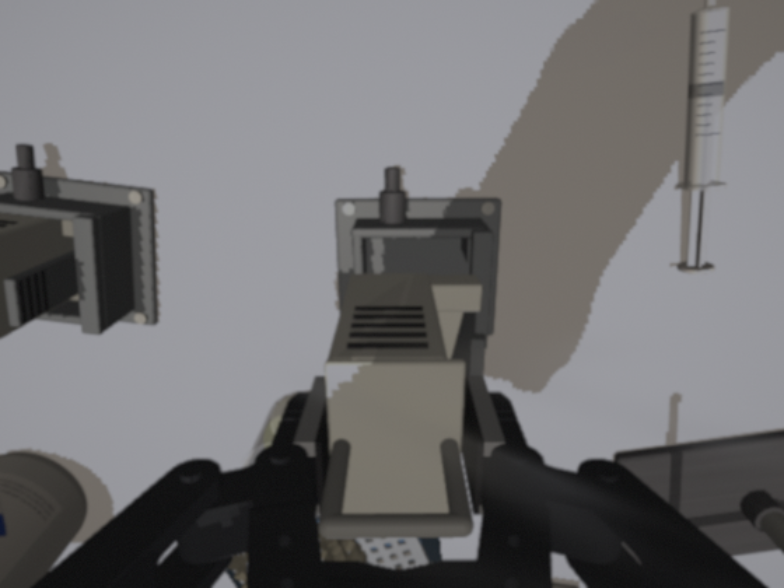

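Cassette 1 is free and held, with the bail upright between the fingers at about (398,525). Moving in front of hook_2.

>>> jog_arm --increments '[[[0,0,-0.01,-1,15,0,0.3],[0,0,-0.03,-3,45,0,0.3],[0,0,-0.05,-4,85,0,0.3],[0,0,-0.07,-6,125,0,0.3],[0,0,-0.09,-8,165,0,0.3],[0,0,-0.11,-9,205,0,0.3],[0,0,-0.134,-11,245,0,0.3],[0,0,-0.134,-13,280,0,0.3],[0,0,-0.134,-13,300,0,0.3],[0,0,-0.134,-13,300,0,0.3]]]'

```text
t: 7.3
tool_pos: [0.5736, 0.1111, 0.1414]
orientation: [0.007, 1.0, 0.001, -0.0]
wrist_force: [0.7, -0.7, -2.1]
grip_width: 0.0377
finger_force: 30.9
```

```bash
python3 - <<'E'
from h import *
s=sensors.read_state(); print(s['t'],s['tool_pos'],s['grip_width'],s['wrist_force'])
d=shot('side','s4');C=cloud(d).reshape(-1,3)
a=proj(d,[[.60,.10,.15]])[0].astype(int);print(a)
f=5;im=cv2.resize(d['frame'][a[1]-55:a[1]+55,a[0]-75:a[0]+75,::-1],None,fx=f,fy=f,interpolation=cv2.INTER_CUBIC);cv2.imwrite('pics/s4c.png',im)
th=np.radians(-1.2)
R=Ro.from_matrix(np.array([[-np.cos(th),-np.sin(th),0],[-np.sin(th),np.cos(th),0],[0,0,-1]]))
jog([.6560,.1038,.1435],R=R)
E
```

```text
7.3 [0.57356113 0.11112958 0.1413601 ] 0.037683201694183883 [ 0.67834848 -0.65773952 -2.0967416 ]
[269 235]
shift mm [-82.8  -3.4  -2.1]
rotvec [ 0.    -0.001  0.004]
```

View pics/s4c.png

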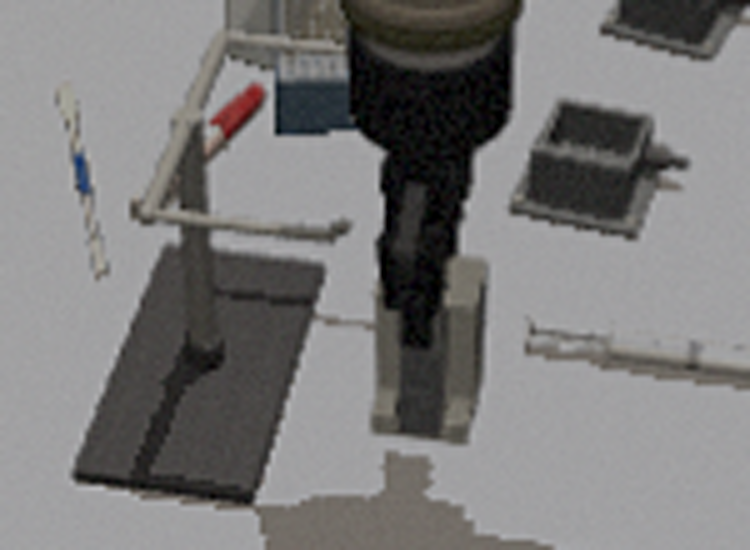

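>>> jog_arm --increments '[[[0,0,0,0,-3,-2,0.3],[0,0,0,0,-3,-2,0.3],[0,0,0,0,-3,-2,0.3],[0,0,0,0,-3,-2,0.3],[0,0,0,0,-3,-2,0.3],[0,0,0,0,-3,-2,0.3],[0,0,0,0,-3,-2,0.3],[0,0,0,0,-3,-2,0.3],[0,0,0,0,-3,-2,0.3],[0,0,0,0,-3,-2,0.3]]]'

```text
t: 8.35
tool_pos: [0.5738, 0.1028, 0.1442]
orientation: [0.01, 1.0, -0.0, 0.0]
wrist_force: [-0.5, -0.7, -1.8]
grip_width: 0.0377
finger_force: 30.9
```

>>> jog_arm --increments '[[[0,0,0,-8,2,0,0.3],[0,0,0,-18,2,0,0.3],[0,0,0,-28,2,0,0.3],[0,0,0,-38,2,0,0.3],[0,0,0,-48,2,0,0.3],[0,0,0,-58,2,0,0.3],[0,0,0,-68,2,0,0.3],[0,0,0,-76,2,0,0.3],[0,0,0,-82,2,0,0.3],[0,0,0,-82,2,0,0.3]]]'

```text
t: 9.35
tool_pos: [0.6567, 0.103, 0.1442]
orientation: [0.01, 1.0, -0.0, 0.0]
wrist_force: [-0.2, -0.5, -1.8]
grip_width: 0.0376
finger_force: 30.9
```

```bash
python3 - <<'E'
from h import *
s=sensors.read_state(); print(s['t'],s['tool_pos'],s['grip_width'],s['wrist_force'])
d=shot('side','s5')
a=proj(d,[[.65,.10,.15]])[0].astype(int)
f=5;im=cv2.resize(d['frame'][a[1]-55:a[1]+55,a[0]-75:a[0]+75,::-1],None,fx=f,fy=f,interpolation=cv2.INTER_CUBIC)
e=shot('wrist','w5'); b=cv2.resize(e['frame'][230:420,160:420,::-1],None,fx=1.9,fy=1.9)
cv2.imwrite('pics/s5c.png',np.vstack([cv2.resize(im,(494,361)),b[:230]]))
E
```

```text
9.35 [0.65665219 0.1029786  0.14415583] 0.03755176735553157 [-0.15176364 -0.52037963 -1.84572801]
```

View pics/s5c.png

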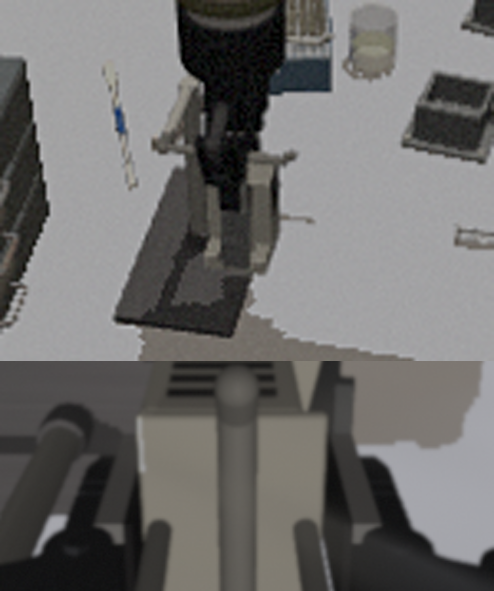

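The hook runs between the bail legs (legs at 155 and 308, hook at 238) with no contact force. Lowering 14 mm and releasing.

>>> jog_arm --increments '[[[0,0,0,0,0,4,0.3],[0,0,0,0,0,9,0.3],[0,0,0,0,0,12,0.3],[0,0,0,0,0,14,0.3],[0,0,0,0,0,14,0.3],[0,0,0,0,0,14,0.3],[0,0,0,0,0,14,0.3],[0,0,0,0,0,14,0.3],[0,0,0,0,0,14,0.3],[0,0,0,0,0,14,0.3]]]'

```text
t: 10.45
tool_pos: [0.6558, 0.1031, 0.1304]
orientation: [0.01, 1.0, 0.0, 0.0]
wrist_force: [-3.6, 0.3, 4.6]
grip_width: 0.038
finger_force: 31.4
```

Contact on the hook (+6 N). Releasing slowly, then straight up.

>>> jog_arm --increments '[[[0,0,0,0,0,14,0.5],[0,0,0,0,0,14,0.6],[0,0,0,0,0,14,0.7],[0,0,0,0,0,14,0.8],[0,0,0,0,0,14,0.9],[0,0,0,0,0,14,1],[0,0,0,0,0,14,1],[0,0,0,0,0,14,1],[0,0,0,0,0,14,1],[0,0,0,0,0,14,1]]]'

```text
t: 11.45
tool_pos: [0.6559, 0.103, 0.1162]
orientation: [0.01, 1.0, -0.0, 0.0]
wrist_force: [-1.0, -1.2, 0.1]
grip_width: 0.0855
finger_force: 0.0
```

>>> jog_arm --increments '[[[0,0,0,0,0,-10,1],[0,0,0,0,0,-25,1],[0,0,0,0,0,-40,1],[0,0,0,0,0,-60,1],[0,0,0,0,0,-80,1],[0,0,0,0,0,-100,1],[0,0,0,0,0,-120,1],[0,0,0,0,0,-135,1],[0,0,0,0,0,-150,1],[0,0,0,0,0,-150,1]]]'

```text
t: 12.45
tool_pos: [0.6569, 0.1031, 0.2689]
orientation: [0.01, 1.0, 0.0, 0.002]
wrist_force: [0.1, -0.1, 0.8]
grip_width: 0.0854
finger_force: 0.0
```

```bash
python3 - <<'E'
from h import *
s=sensors.read_state(); print(s['t'],s['tool_pos'],s['grip_width'],s['wrist_force'])
d=shot('side','s6');C=cloud(d).reshape(-1,3)
m=(C[:,0]>.60)&(C[:,0]<.70)&(C[:,1]>.05)&(C[:,1]<.15)&(C[:,2]>.03)&(C[:,2]<.24)
P=C[m];print(len(P),np.percentile(P,[2,50,98],axis=0).round(3).tolist())
Q=P[P[:,2]>.195];print('bail top',len(Q),Q.max(0) if len(Q) else '')
th=np.radians(-16.2)
R=Ro.from_matrix(np.array([[-np.cos(th),-np.sin(th),0],[-np.sin(th),np.cos(th),0],[0,0,-1]]))
jog([.4708,-.3792,.058],R=R)
jog([.4708,-.3792,.25],R=R)
E
```

```text
12.45 [0.65686223 0.10309558 0.26892483] 0.08536697292085133 [ 0.10196755 -0.13049815  0.82463271]
907 [[0.63, 0.085, 0.082], [0.652, 0.115, 0.14], [0.684, 0.139, 0.188]]
bail top 0 
shift mm [ 175.8 -486.1  208.8]
rotvec [0.001 0.002 0.262]
shift mm [ 175.4 -486.1   16.8]
rotvec [0.001 0.002 0.262]
```

Cassette 1 hangs on hook_2 (top of bail 0.188). Going to cassette 2.

>>> jog_arm --increments '[[[0,0,0.02,10,-28,0,1],[0,0,0.05,24,-68,0,1],[0,0,0.08,40,-112,5,1],[0,0,0.11,56,-156,5,1],[0,0,0.14,72,-200,8,1],[0,0,0.17,88,-244,10,1],[0,0,0.2,104,-288,12,1],[0,0,0.23,120,-332,15,1],[0,0,0.262,136,-376,17,1],[0,0,0.262,152,-420,17,1]]]'

```text
t: 13.5
tool_pos: [0.4938, -0.3149, 0.248]
orientation: [0.141, 0.99, 0.0, -0.001]
wrist_force: [1.1, -0.3, 0.2]
grip_width: 0.0853
finger_force: 0.0
```

```bash
python3 - <<'E'
from h import *
th=np.radians(-16.2)
R=Ro.from_matrix(np.array([[-np.cos(th),-np.sin(th),0],[-np.sin(th),np.cos(th),0],[0,0,-1]]))
jog([.4708,-.3792,.058],R=R)
E
```

```text
shift mm [  3.7 -68.2 190. ]
rotvec [ 0.    -0.002 -0.001]
```

>>> jog_arm --increments '[[[0,0,0,2,-35,0,1],[0,0,0,4,-68,0,1],[0,0,0,4,-68,20,1],[0,0,0,4,-68,45,1],[0,0,0,4,-68,70,1],[0,0,0,4,-68,90,1],[0,0,0,4,-68,90,1],[0,0,0,4,-68,90,1],[0,0,0,4,-68,90,1],[0,0,0,4,-68,90,1]]]'

```text
t: 14.5
tool_pos: [0.4728, -0.3782, 0.1603]
orientation: [0.141, 0.99, -0.0, 0.001]
wrist_force: [1.1, -0.2, 0.4]
grip_width: 0.0855
finger_force: 0.0
```

```bash
python3 - <<'E'
from h import *
th=np.radians(-16.2)
R=Ro.from_matrix(np.array([[-np.cos(th),-np.sin(th),0],[-np.sin(th),np.cos(th),0],[0,0,-1]]))
print(sensors.read_state()['tool_pos'])
jog([.4708,-.3792,.058],R=R)
E
```

```text
[ 0.47278959 -0.37821277  0.1602816 ]
shift mm [  1.8  -1.5 102.3]
rotvec [-0.     0.002  0.   ]
```

>>> jog_arm --increments '[[[0,0,0,2,-1,20,1],[0,0,0,2,-1,45,1],[0,0,0,2,-1,70,1],[0,0,0,2,-1,90,1],[0,0,0,2,-1,102,1],[0,0,0,2,-1,102,0.7],[0,0,0,2,-1,102,0.5],[0,0,0,2,-1,102,0.3],[0,0,0,2,-1,102,0.3],[0,0,0,2,-1,102,0.3]]]' --force 30

```text
t: 15.5
tool_pos: [0.471, -0.3791, 0.0589]
orientation: [0.141, 0.99, -0.001, 0.001]
wrist_force: [-0.2, 0.4, 5.8]
grip_width: 0.0382
finger_force: 29.7
```

>>> jog_arm --increments '[[[0,0,0,0,0,0,0.3],[0,0,0,0,0,0,0.3],[0,0,0,0,0,0,0.3],[0,0,0,0,0,0,0.3],[0,0,0,0,0,0,0.3],[0,0,0,0,0,0,0.3],[0,0,0,0,0,0,0.3],[0,0,0,0,0,0,0.3],[0,0,0,0,0,0,0.3],[0,0,0,0,0,0,0.3]]]'

```text
t: 16.5
tool_pos: [0.471, -0.3791, 0.0589]
orientation: [0.141, 0.99, -0.001, 0.001]
wrist_force: [-0.2, 0.3, 5.8]
grip_width: 0.0383
finger_force: 29.7
```

>>> jog_arm --increments '[[[0,0,0,0,0,-5,0.3],[0,0,0,0,0,-13,0.3],[0,0,0,0,0,-21,0.3],[0,0,0,0,0,-29,0.3],[0,0,0,0,0,-38,0.3],[0,0,0,0,0,-48,0.3],[0,0,0,0,0,-58,0.3],[0,0,0,0,0,-68,0.3],[0,0,0,0,0,-78,0.3],[0,0,0,0,0,-86,0.3]]]'

```text
t: 17.5
tool_pos: [0.4703, -0.3784, 0.1443]
orientation: [0.141, 0.99, -0.0, 0.0]
wrist_force: [-0.2, 0.1, -1.7]
grip_width: 0.0382
finger_force: 29.0
```

```bash
python3 - <<'E'
from h import *
th=np.radians(-1.2)
R=Ro.from_matrix(np.array([[-np.cos(th),-np.sin(th),0],[-np.sin(th),np.cos(th),0],[0,0,-1]]))
s=sensors.read_state();print(s['tool_pos'],s['grip_width'],s['wrist_force'])
jog([.572,-.0432,.144],R=R)
E
```

```text
[ 0.47025909 -0.37838305  0.14427071] 0.038173108590517056 [-0.22357155  0.05515115 -1.73568157]
shift mm [-4.200e+00  3.503e+02  2.000e-01]
rotvec [-0.     0.    -0.262]
```

>>> jog_arm --increments '[[[0,0,-0.02,0,15,0,0.3],[0,0,-0.05,0,45,0,0.3],[0,0,-0.08,-1,85,0,0.3],[0,0,-0.12,-1,125,0,0.3],[0,0,-0.16,-2,165,0,0.3],[0,0,-0.2,-2,205,0,0.3],[0,0,-0.23,-3,245,0,0.3],[0,0,-0.262,-4,285,0,0.3],[0,0,-0.262,-4,320,0,0.3],[0,0,-0.262,-4,345,0,0.3]]]'

```text
t: 18.5
tool_pos: [0.5703, -0.0438, 0.1428]
orientation: [0.008, 1.0, 0.001, -0.0]
wrist_force: [-1.4, -0.9, -1.6]
grip_width: 0.0382
finger_force: 29.2
```

>>> jog_arm --increments '[[[0,0,0,0,3,0,0.3],[0,0,0,0,5,0,0.3],[0,0,0,0,5,0,0.3],[0,0,0,0,5,0,0.3],[0,0,0,0,5,0,0.3],[0,0,0,0,5,0,0.3],[0,0,0,0,5,0,0.3],[0,0,0,0,5,0,0.3],[0,0,0,0,5,0,0.3],[0,0,0,0,5,0,0.3]]]'

```text
t: 19.5
tool_pos: [0.5704, -0.0431, 0.1432]
orientation: [0.01, 1.0, -0.0, 0.0]
wrist_force: [-0.3, -0.8, -1.7]
grip_width: 0.0382
finger_force: 29.5
```

```bash
python3 - <<'E'
from h import *
th=np.radians(-1.2)
R=Ro.from_matrix(np.array([[-np.cos(th),-np.sin(th),0],[-np.sin(th),np.cos(th),0],[0,0,-1]]))
s=sensors.read_state();print(s['tool_pos'],s['grip_width'],s['wrist_force'])
jog([.654,-.0449,.1442],R=R)
d=shot('wrist','w7'); C=cloud(d)
T=((C.reshape(-1,3)-s['tool_pos'])@Ro.from_quat(s['orientation']).as_matrix())*1000
m=(abs(T[:,0])<8)&(abs(T[:,1])<21)&(T[:,2]>-65)&(T[:,2]<-56); print('bail',m.sum(),np.percentile(T[m],[2,50,98],axis=0).round(1).tolist())
e=load('w3')
m=(C[...,0]>.60)&(C[...,0]<.70)&(C[...,1]>-.09)&(C[...,1]<0)&(C[...,2]>.175)&(C[...,2]<.195);P=C[m]; print('hook',len(P),np.percentile(P,[2,50,98],axis=0).round(4).tolist() if len(P) else '')
E
```

```text
[ 0.57039746 -0.0431221   0.14323851] 0.03816312456390076 [-0.27898168 -0.82289934 -1.74083859]
shift mm [-83.6  -0.   -1. ]
rotvec [-0.  0.  0.]
bail 1781 [[-1.6, -15.8, -59.6], [1.2, -0.2, -58.2], [3.0, 15.4, -56.1]]
hook 0
```

Bail centred. Inserting onto hook_1.

>>> jog_arm --increments '[[[0,0,0,-8,0,-1,0.3],[0,0,0,-18,0,-1,0.3],[0,0,0,-28,0,-1,0.3],[0,0,0,-38,0,-1,0.3],[0,0,0,-48,0,-1,0.3],[0,0,0,-58,0,-1,0.3],[0,0,0,-68,0,-1,0.3],[0,0,0,-78,0,-1,0.3],[0,0,0,-84,0,-1,0.3],[0,0,0,-84,0,-1,0.3]]]'

```text
t: 20.55
tool_pos: [0.6552, -0.0448, 0.1441]
orientation: [0.01, 1.0, -0.0, 0.0]
wrist_force: [0.3, 0.4, -2.3]
grip_width: 0.0383
finger_force: 29.5
```

```bash
python3 - <<'E'
from h import *
s=sensors.read_state();print(s['tool_pos'],s['grip_width'],s['wrist_force'])
e=shot('wrist','w8'); b=cv2.resize(e['frame'][230:420,130:450,::-1],None,fx=1.5,fy=1.5)
d=shot('side','s8'); a=proj(d,[[.65,.03,.15]])[0].astype(int)
im=cv2.resize(d['frame'][a[1]-60:a[1]+60,a[0]-80:a[0]+80,::-1],None,fx=3,fy=3,interpolation=cv2.INTER_CUBIC)
cv2.imwrite('pics/w8c.png',np.vstack([im,b[:230]]) if b.shape[1]==im.shape[1] else b)
E
```

```text
[ 0.6552086  -0.04483648  0.14410387] 0.03829112878495934 [ 0.2798269   0.36349981 -2.28611836]
```

View pics/w8c.png

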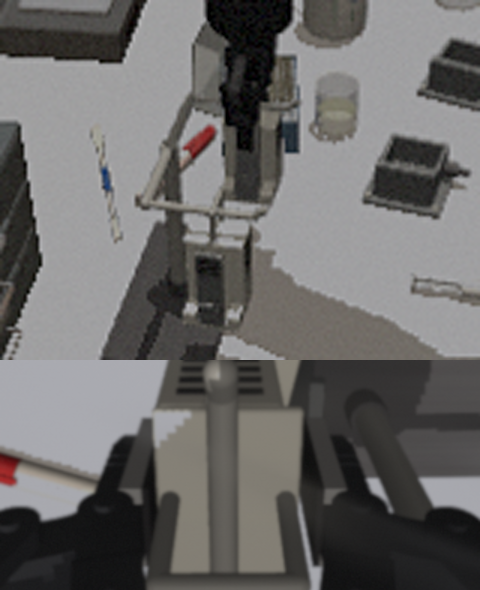

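Hook is inside the bail (legs at 170 and 290, hook at 222), and cassette 1 hangs straight at (215,270). Lowering, then release in place.

>>> jog_arm --increments '[[[0,0,0,0,0,4,0.3],[0,0,0,0,0,9,0.3],[0,0,0,0,0,12,0.3],[0,0,0,0,0,14,0.3],[0,0,0,0,0,14,0.3],[0,0,0,0,0,14,0.5],[0,0,0,0,0,14,0.65],[0,0,0,0,0,14,0.8],[0,0,0,0,0,14,1],[0,0,0,0,0,14,1]]]'

```text
t: 21.65
tool_pos: [0.6544, -0.0449, 0.1304]
orientation: [0.01, 1.0, -0.0, 0.0]
wrist_force: [0.6, 0.2, 0.4]
grip_width: 0.0854
finger_force: 0.0
```

>>> jog_arm --increments '[[[0,0,0,0,0,0,1],[0,0,0,0,0,0,1],[0,0,0,0,0,-15,1],[0,0,0,0,0,-30,1],[0,0,0,0,0,-50,1],[0,0,0,0,0,-75,1],[0,0,0,0,0,-105,1],[0,0,0,0,0,-135,1],[0,0,0,0,0,-150,1],[0,0,0,0,0,-150,1]]]'

```text
t: 22.65
tool_pos: [0.6556, -0.0453, 0.2845]
orientation: [0.011, 1.0, 0.0, 0.003]
wrist_force: [-0.6, -0.3, -0.2]
grip_width: 0.0854
finger_force: 0.0
```

```bash
cat > kin.py <<'E'
import numpy as np
from scipy.optimize import least_squares
from scipy.spatial.transform import Rotation as Ro
def fk(q,p):
    # p: d1,a,b,c, signs handled by fixed choice; yaw offset p[4], tool yaw offset p[5], base xy p[6:8]
    R=Ro.from_euler('z',-q[0]+p[4]); X=np.array([p[6],p[7],p[0]])
    Rz=lambda t:Ro.from_euler('z',t); Ry=lambda t:Ro.from_euler('y',t)
    R=R*Ry(q[1]); R=R*Rz(S[0]*q[2]); X=X+R.apply([p[8],0,p[1]])
    R=R*Ry(q[3]); R=R*Rz(S[1]*q[4]); X=X+R.apply([p[9],0,p[2]])
    R=R*Ry(q[5]); R=R*Rz(S[2]*q[6]+p[5]); X=X+R.apply([0,0,p[3]])
    return X,R
S=[-1,-1,-1]
E
python3 - <<'E'
from h import *
import kin, itertools
from scipy.optimize import least_squares
s=sensors.read_state();print(s['t'],s['tool_pos'],s['wrist_force'])
d=shot('side','s9')
# kin fit from recorded states
D=[([-1.26870277,.59992053,-.00255741,1.59992775,.00178197,.94290339,-.0798213],[.26797,.67329,.23064],[.188248,.982121,-.000575,-.0000647]),
 ([-0.561,0.225,-0.018,2.05,0.005,0.867,0.971],[.43468,.21413,.30136],[.009,1,0,0]),
 ([-0.244,0.246,0.081,2.023,-0.026,0.874,1.405],[.4998,.0328,.30128],[.009,1,0,0]),
 ([0.276,0.292,0.219,1.965,-0.081,0.894,2.091],[.45447,-.2789,.30107],[.009,1,0,0]),
 (list(s['joint_positions']),list(s['tool_pos']),list(s['orientation']))]
print(s['joint_positions'].round(3))
best=None
for S in itertools.product([1,-1],repeat=3):
    kin.S=S
    def res(p):
        o=[]
        for q,x,Q in D:
            X,R=kin.fk(q,p); o+=list(X-x)+list(.3*(Ro.from_quat(Q).inv()*R).as_rotvec())
        return np.array(o)
    for t0 in (0,1.57,3.14,-1.57):
        r=least_squares(res,[.36,.5,.5,.25,0,t0,0,0,0,0])
        if best is None or r.cost<best[0]: best=(r.cost,S,r.x)
print(best[0],best[1],best[2].round(4).tolist())
pickle.dump(best,open('kin.pkl','wb'))
E
```

```text
22.65 [ 0.65561392 -0.04525861  0.28446443] [-0.58224918 -0.2767819  -0.21047512]
[-0.224  0.476  0.311  1.726 -0.172  0.96   1.703]
2.4624559992819758e-05 (-1, -1, -1) [3.3584, 0.7781, 0.0749, 4.1622, -0.0859, 1.4854, -0.0107, -0.0184, -0.0552, -0.5024]
```

```bash
python3 - <<'E'
from h import *
d=load('s9');C=cloud(d).reshape(-1,3)
def sel(x0,x1,y0,y1,z0,z1): 
    m=(C[:,0]>x0)&(C[:,0]<x1)&(C[:,1]>y0)&(C[:,1]<y1)&(C[:,2]>z0)&(C[:,2]<z1); return C[m]
for y0,y1 in ((.06,.15),(-.09,0)):
    P=sel(.61,.70,y0,y1,.03,.24);print(len(P),np.percentile(P,[2,50,98],axis=0).round(3).tolist())
for n,a in (('mk',(.33,.6,.1,.25,.008,.03)),('sy',(.33,.58,-.1,.09,.008,.03))):
    P=sel(*a); r=cv2.minAreaRect((P[:,:2]*1000).astype(np.float32)); print(n,len(P),np.round(r[0],1),np.round(r[1],1),r[2])
jog([.515,.1815,.12],R=Ro.from_matrix(np.diag([-1.,1,-1])))
E
```

```text
912 [[0.629, 0.085, 0.082], [0.653, 0.115, 0.141], [0.684, 0.139, 0.187]]
743 [[0.627, -0.065, 0.084], [0.652, -0.035, 0.139], [0.682, -0.012, 0.187]]
mk 331 [484.1 184.8] [ 17.8 135.3] 88.9637680053711
sy 233 [427.1 -14.5] [ 19.5 143.3] 88.356201171875
shift mm [145.1 223.5 162.1]
rotvec [ 0.     0.003 -0.021]
```

Both cassettes hang properly, but the syringe has been knocked to x≈0.427. The marker is unmoved. Moving over the marker.

>>> jog_arm --increments '[[[0,0,0,26,40,0,1],[0,0,0,52,80,0,1],[0,0,0,78,120,0,1],[0,0,-0.02,104,160,0,1],[0,0,-0.02,130,200,20,1],[0,0,-0.02,145,223,60,1],[0,0,-0.02,145,223,100,1],[0,0,-0.02,145,223,140,1],[0,0,-0.02,145,223,160,1],[0,0,-0.02,145,223,160,1]]]'

```text
t: 23.7
tool_pos: [0.5119, 0.1804, 0.1172]
orientation: [0.0, 1.0, -0.001, -0.003]
wrist_force: [-0.4, 0.1, -0.6]
grip_width: 0.0853
finger_force: 0.0
```

```bash
python3 - <<'E'
from h import *
d=shot('wrist','w10');C=cloud(d).reshape(-1,3)
def sel(x0,x1,y0,y1,z0,z1): 
    m=(C[:,0]>x0)&(C[:,0]<x1)&(C[:,1]>y0)&(C[:,1]<y1)&(C[:,2]>z0)&(C[:,2]<z1); return C[m]
for n,a in (('mk',(.33,.58,.15,.22,.007,.03)),('sy',(.30,.58,-.1,.05,.007,.03)),('table',(.3,.6,.1,.25,-.02,.005))):
    P=sel(*a)
    if len(P)<9: print(n,len(P)); continue
    r=cv2.minAreaRect((P[:,:2]*1000).astype(np.float32)); print(n,len(P),np.round(r[0],1),np.round(r[1],1),r[2],np.percentile(P[:,2],[50,95]))
print(sensors.read_state()['joint_positions'].round(3))
jog([.515,.1815,.0035],R=Ro.from_matrix(np.diag([-1.,1,-1])))
E
```

```text
mk 4708 [483.4 181.5] [ 17.2 138.4] 88.87747955322266 [0.01658349 0.01895207]
sy 1047 [457.8  -9.9] [17.9 83. ] 77.15641784667969 [0.01307841 0.01838996]
table 58623 [487.1 175. ] [225.7 150. ] 0.00019756508118007332 [0.00078518 0.00190917]
[-0.58   0.554  0.197  2.119 -0.22   0.491  1.353]
shift mm [ -2.4   1.2 115.5]
rotvec [-0.002 -0.003 -0.001]
```

>>> jog_arm --increments '[[[0,0,0,-2,1,30,1],[0,0,0,-2,1,60,1],[0,0,0,-2,1,90,1],[0,0,0,-2,1,105,0.8],[0,0,0,-2,1,113,0.6],[0,0,0,-2,1,113,0.4],[0,0,0,-2,1,113,0.2],[0,0,0,-2,1,113,0],[0,0,0,-2,1,113,0],[0,0,0,-2,1,113,0]]]' --force 25

```text
t: 24.75
tool_pos: [0.5167, 0.1824, 0.0086]
orientation: [0.0, 1.0, 0.0, 0.001]
wrist_force: [-0.5, 0.7, 6.3]
grip_width: 0.0125
finger_force: 27.4
```

>>> jog_arm --increments '[[[0,0,0,0,0,0,0],[0,0,0,0,0,0,0],[0,0,0,0,0,0,0],[0,0,0,0,0,0,0],[0,0,0,0,0,-20,0],[0,0,0,0,0,-50,0],[0,0,0,0,0,-90,0],[0,0,0,0,0,-130,0],[0,0,0,0,0,-170,0],[0,0,0,0,0,-180,0]]]'

```text
t: 25.75
tool_pos: [0.5176, 0.1826, 0.1919]
orientation: [0.001, 1.0, 0.002, 0.003]
wrist_force: [0.6, 0.7, -0.4]
grip_width: 0.0125
finger_force: 26.5
```

```bash
python3 - <<'E'
from h import *
s=sensors.read_state()
d=shot('wrist','w11');C=cloud(d)
T=((C.reshape(-1,3)-s['tool_pos'])@Ro.from_quat(s['orientation']).as_matrix())*1000
m=(T[:,0]>12)&(T[:,0]<150)&(abs(T[:,1])<25)&(T[:,2]>-40)&(T[:,2]<40); P=T[m]
print(len(P),np.percentile(P,[1,50,99],axis=0).round(1).tolist())
for x in range(12,140,15):
    Q=P[(P[:,0]>=x)&(P[:,0]<x+15)]
    if len(Q)>5: print(x,len(Q),np.percentile(Q[:,1],[2,98]).round(1),np.percentile(Q[:,2],[2,50]).round(1))
cv2.imwrite('pics/w11c.png',cv2.resize(d['frame'][:,:,::-1],None,fx=1.2,fy=1.2))
E
```

```text
10178 [[12.8, -7.8, -11.5], [63.1, 0.4, -8.0], [102.1, 8.8, -1.7]]
12 1336 [-7.7  8.9] [-32.6  -8.2]
27 1438 [-7.5  8.5] [-10.3  -8.2]
42 1604 [-7.5  8.6] [-11.   -8.3]
57 1812 [-7.7  8.7] [-11.4  -8.4]
72 1949 [-7.7  8.5] [-11.4  -8. ]
87 1923 [-7.   7.6] [-10.9  -7.4]
102 116 [-5.2  6.1] [-7.9 -6. ]
```

View pics/w11c.png

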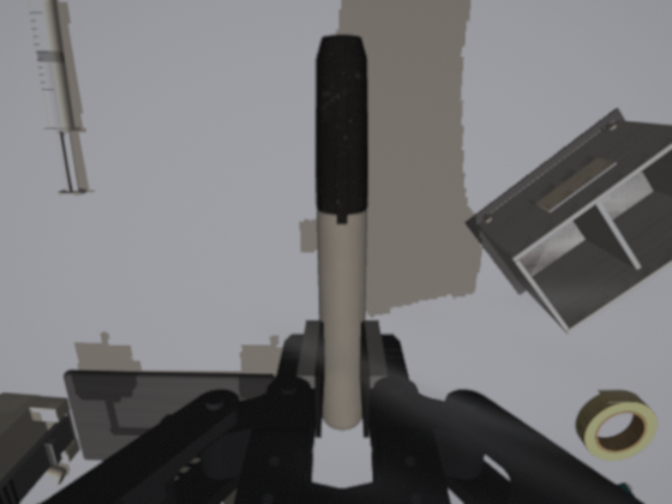

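Marker is held straight, its top at tool z -11 mm and its lower end 102 mm from the fingers. The holder is at right, with label-side rim (515,262)–(598,204) and partition (598,204)–(640,268).

```bash
cat >> h.py <<'E'
YH=40.
def Rdown(psi):
    t=np.radians(psi); return Ro.from_matrix(np.array([[-np.cos(t),-np.sin(t),0],[-np.sin(t),np.cos(t),0],[0,0,-1]]))
def Rplace(tau,yh=YH):
    t=np.radians(tau); xh=np.array([np.cos(np.radians(yh)),np.sin(np.radians(yh)),0]); yv=np.array([-xh[1],xh[0],0])
    a=-yv*np.sin(t)-np.array([0,0,1])*np.cos(t); return Ro.from_matrix(np.column_stack([np.cross(xh,a),xh,a]))
E
python3 - <<'E'
from h import *
d=load('w11');f=1.2
for n,u,v in (('corner -y near',515,262),('part near',598,204),('part far',640,268),('corner -y far',568,332)): print(n,ray(d,u/f,v/f,.082)[:2].round(4))
for k in ('w11','w1','w10'):
    C=cloud(load(k)).reshape(-1,3); m=(C[:,0]>.42)&(C[:,0]<.62)&(C[:,1]>.25)&(C[:,1]<.46)&(C[:,2]>.078)&(C[:,2]<.09); P=C[m]
    if len(P)>20:
        r=cv2.minAreaRect((P[:,:2]*1000).astype(np.float32)); print(k,len(P),np.round(r[0],1),np.round(r[1],1),r[2],np.median(P[:,2]))
        print(np.round(cv2.boxPoints(r),1).tolist())
print(Rplace(60).as_matrix().round(2).tolist())
jog([.554,.310,.27],R=Rdown(-50))
jog([.554,.310,.27],R=Rplace(60))
E
```

```text
corner -y near [0.5286 0.2916]
part near [0.4915 0.3374]
part far [0.533  0.3731]
corner -y far [0.5786 0.3342]
w11 2118 [516.3 354.4] [ 71.9 114.1] 39.897220611572266 0.08212956434441145
[[452.1000061035156, 375.1000061035156], [525.2999877929688, 287.6000061035156], [580.5, 333.70001220703125], [507.29998779296875, 421.29998779296875]]
w1 422 [543.2 311.7] [80.7 36.3] 14.087179183959961 0.08227935760818891
[[499.6000061035156, 319.3999938964844], [508.5, 284.29998779296875], [586.7999877929688, 303.8999938964844], [577.9000244140625, 339.1000061035156]]
w10 1806 [535.3 331.1] [71.8 53.7] 39.76967239379883 0.0821401410200808
[[490.5, 328.70001220703125], [524.9000244140625, 287.5], [580.0999755859375, 333.3999938964844], [545.7999877929688, 374.70001220703125]]
[[-0.32, 0.77, 0.56], [0.38, 0.64, -0.66], [-0.87, -0.0, -0.5]]
shift mm [-36.9 127.6 -77.9]
rotvec [0.005 0.004 0.872]
shift mm [-36.9 127.6 -77.9]
rotvec [ 0.46  -0.974  0.786]
```

>>> jog_arm --increments '[[[0,0,0.14,-6,15,-15,0],[0,0,0.28,-12,35,-30,0],[0,0,0.42,-18,55,-45,0],[0,0,0.56,-24,75,-60,0],[0,0,0.7,-30,95,-70,0],[0,0,0.84,-37,115,-75,0],[0,0,0.872,-37,126,-75,0],[0,0,0.872,-37,126,-75,0],[0,0,0.872,-37,126,-75,0],[0,0,0.872,-37,126,-75,0]]]'

```text
t: 26.8
tool_pos: [0.5529, 0.3068, 0.2618]
orientation: [0.423, 0.906, -0.001, -0.0]
wrist_force: [0.3, -0.4, -0.4]
grip_width: 0.0125
finger_force: 26.5
```

```bash
python3 - <<'E'
from h import *
s=sensors.read_state();print(s['tool_pos'],s['joint_positions'].round(3),s['grip_width'])
jog([.556,.307,.27],R=Rplace(60))
E
```

```text
[0.55293488 0.30676839 0.26175752] [-0.96   0.502  0.55   1.813 -0.321  0.918  0.431] 0.012453269635062898
shift mm [-1.8  2.5 -8.2]
rotvec [-1.000e-03 -1.047e+00  0.000e+00]
```

>>> jog_arm --increments '[[[0,-0.1,0,0,2,-8,0],[0,-0.2,0,0,2,-8,0],[0,-0.31,0,0,2,-8,0],[0,-0.42,0,0,2,-8,0],[0,-0.53,0,0,2,-8,0],[0,-0.64,0,0,2,-8,0],[0,-0.75,0,0,2,-8,0],[0,-0.86,0,0,2,-8,0],[0,-0.96,0,0,2,-8,0],[0,-1.047,0,0,2,-8,0]]]'

```text
t: 27.8
tool_pos: [0.5545, 0.3094, 0.2699]
orientation: [0.365, 0.784, -0.212, 0.454]
wrist_force: [0.6, -0.2, -1.1]
grip_width: 0.0128
finger_force: 26.5
```

```bash
python3 - <<'E'
from h import *
s=sensors.read_state();print(s['tool_pos'],s['joint_positions'].round(3),s['grip_width'])
jog([.5563,.3067,.1108],R=Rplace(60))
E
```

```text
[0.55445186 0.30936995 0.26989022] [-1.658  0.98   1.134  1.93   0.292  0.746 -0.273] 0.012821280603818753
shift mm [ 1.364e+02 -1.000e-01  8.190e+01]
rotvec [0.    0.003 0.001]
```

>>> jog_arm --increments '[[[0,0,0,12,0,7,0],[0,0,0,24,0,14,0],[0,0,0,36,0,22,0],[0,0,0,48,0,29,0],[0,0,0,60,0,36,0],[0,0,0,70,0,42,0],[0,0,0,75,0,45,0],[0,0,0,75,0,45,0],[0,0,0,75,0,45,0],[0,0,0,75,0,45,0]]]'

```text
t: 28.8
tool_pos: [0.5558, 0.3083, 0.1834]
orientation: [0.366, 0.785, -0.211, 0.453]
wrist_force: [-0.2, -0.5, -0.6]
grip_width: 0.013
finger_force: 26.5
```

```bash
python3 - <<'E'
from h import *
s=sensors.read_state();print(s['tool_pos'],s['joint_positions'].round(3),s['grip_width'])
jog([.5563,.3067,.1108],R=Rplace(60))
R=Ro.from_quat(s['orientation']); tip=s['tool_pos']+R.apply([.102,0,-.0025]); print('tip',tip)
c=np.array([.5331,.3345]); Y=np.array([-.641,.768]);X=np.array([.768,.641]); print('tip in comp x,y mm',((tip[:2]-c)@X*1e3).round(1),((tip[:2]-c)@Y*1e3).round(1))
d=shot('side','s12'); a=proj(d,[[.53,.33,.12]])[0].astype(int)
cv2.imwrite('pics/s12.png',cv2.resize(d['frame'][max(a[1]-60,0):a[1]+60,a[0]-75:a[0]+75,::-1],None,fx=4.5,fy=4.5,interpolation=cv2.INTER_CUBIC))
E
```

```text
[0.55575797 0.30833243 0.18337438] [-1.622  1.095  1.063  1.963  0.24   0.641 -0.343] 0.012980493701321453
shift mm [62.  -0.7 37.7]
rotvec [ 0.    -0.    -0.001]
tip [0.52163036 0.34911431 0.09629744]
tip in comp x,y mm 0.6 18.6
```

View pics/s12.png

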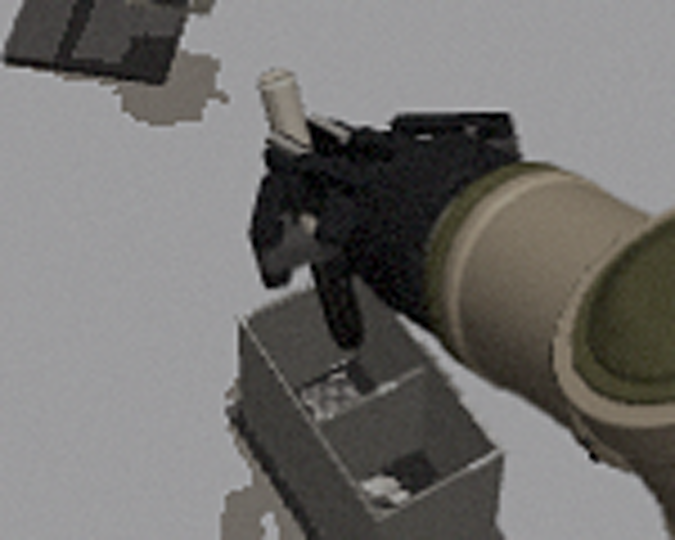

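Marker tip (350,345) is above the -y compartment. Descending.

>>> jog_arm --increments '[[[0,0,0,6,0,4,0],[0,0,0,14,0,9,0],[0,0,0,22,0,14,0],[0,0,0,30,0,19,0],[0,0,0,38,0,24,0],[0,0,0,46,0,29,0],[0,0,0,54,0,34,0],[0,0,0,60,0,38,0],[0,0,0,60,0,38,0],[0,0,0,60,0,38,0]]]'

```text
t: 29.85
tool_pos: [0.5574, 0.3064, 0.1114]
orientation: [0.366, 0.785, -0.211, 0.453]
wrist_force: [-1.1, 1.1, -1.2]
grip_width: 0.0124
finger_force: 27.3
```

```bash
python3 - <<'E'
from h import *
s=sensors.read_state();print(s['tool_pos'],s['joint_positions'].round(3),s['grip_width'],s['wrist_force'])
R=Ro.from_quat(s['orientation']); tip=s['tool_pos']+R.apply([.102,0,-.0025])
c=np.array([.5331,.3345]); Y=np.array([-.641,.768]);X=np.array([.768,.641]); print('tip',tip,((tip[:2]-c)@X*1e3).round(1),((tip[:2]-c)@Y*1e3).round(1))
E
```

```text
[0.55743966 0.30639738 0.1113836 ] [-1.595  1.197  1.005  1.97   0.198  0.565 -0.397] 0.01240568021283004 [-1.0726846   1.11706525 -1.23474799]
tip [0.52321913 0.3471247  0.02431759] 0.5 16.0
```

>>> jog_arm --increments '[[[0,0,0,0,0,0,0.2],[0,0,0,0,0,0,0.35],[0,0,0,0,0,0,0.5],[0,0,0,0,0,0,0.5],[0,0,0,0,0,0,0.5],[0,0,0,0,0,0,0.5],[0,0,0,0,0,-20,0.5],[0,0,0,0,0,-45,0.5],[0,0,0,-15,0,-75,0.5],[0,0,0,-45,0,-95,0.5]]]'

```text
t: 30.85
tool_pos: [0.5177, 0.3543, 0.1975]
orientation: [0.364, 0.786, -0.211, 0.453]
wrist_force: [0.9, -0.0, 0.8]
grip_width: 0.0429
finger_force: 0.0
```

```bash
python3 - <<'E'
from h import *
s=sensors.read_state();print(s['t'],s['tool_pos'],s['joint_positions'].round(3),s['grip_width'],s['wrist_force'])
d=shot('side','s13'); C=cloud(d).reshape(-1,3)
m=(C[:,0]>.42)&(C[:,0]<.65)&(C[:,1]>.23)&(C[:,1]<.46)&(C[:,2]>.088)&(C[:,2]<.16);P=C[m];print(len(P),np.percentile(P,[2,50,98],axis=0).round(3).tolist())
a=proj(d,[[.53,.33,.12]])[0].astype(int)
A=cv2.resize(d['frame'][max(a[1]-60,0):a[1]+60,a[0]-75:a[0]+75,::-1],(600,480),interpolation=cv2.INTER_CUBIC)
cv2.imwrite('pics/s13.png',A)
m=(C[:,0]>.33)&(C[:,0]<.58)&(C[:,1]>-.1)&(C[:,1]<.09)&(C[:,2]>.007)&(C[:,2]<.03);P=C[m]; r=cv2.minAreaRect((P[:,:2]*1000).astype(np.float32)); print('sy',len(P),r)
jog([.45,.10,.30],R=Rdown(0))
E
```

```text
30.85 [0.51765974 0.35434877 0.19752334] [-1.698  1.074  1.056  1.917  0.22   0.759 -0.35 ] 0.04291219483726119 [ 0.93165306 -0.00976622  0.75422471]
138 [[0.547, 0.3, 0.089], [0.555, 0.316, 0.119], [0.566, 0.328, 0.133]]
sy 238 ((426.88568115234375, -14.440727233886719), (20.045337677001953, 142.8899688720703), 86.35299682617188)
shift mm [-157.8 -216.1   80.9]
rotvec [-0.451  0.98  -0.79 ]
```

View pics/s13.png

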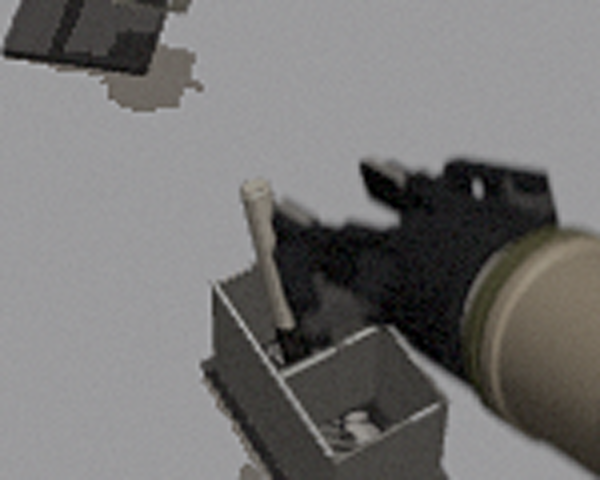

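Marker stands leaning over the -y wall. Now back to vertical and over to the syringe (center now (0.427,-0.014)).

>>> jog_arm --increments '[[[0,0,0,-30,0,-17,0.5],[0,0,0,-60,0,-35,0.6],[-0.04,0.09,-0.07,-80,-5,-40,0.8],[-0.09,0.19,-0.15,-90,-25,-20,1],[-0.14,0.3,-0.24,-100,-50,5,1],[-0.19,0.41,-0.33,-112,-80,30,1],[-0.24,0.52,-0.42,-124,-110,55,1],[-0.29,0.63,-0.51,-136,-140,75,1],[-0.34,0.74,-0.6,-149,-170,92,1],[-0.39,0.85,-0.69,-149,-179,92,1]]]'

```text
t: 31.9
tool_pos: [0.4823, 0.1185, 0.2813]
orientation: [0.085, 0.99, -0.052, 0.098]
wrist_force: [-0.3, 0.4, 0.6]
grip_width: 0.0852
finger_force: 0.0
```

```bash
python3 - <<'E'
from h import *
s=sensors.read_state();print(s['t'],s['tool_pos'],s['joint_positions'].round(3),s['grip_width'],s['wrist_force'])
jog([.47,.0,.26],R=Rdown(-3.6))
E
```

```text
31.9 [0.48229692 0.11849592 0.28133209] [-0.932  0.233  0.556  2.177  0.101  0.64   0.926] 0.08518574496963571 [-0.26704651  0.42195101  0.59072354]
shift mm [  -2.5 -116.5   32.6]
rotvec [-0.097  0.201 -0.108]
```

>>> jog_arm --increments '[[[-0.05,0.1,-0.05,-1,-40,10,1],[-0.097,0.201,-0.108,-2,-80,20,1],[-0.097,0.201,-0.108,-3,-116,32,1],[-0.097,0.201,-0.108,-3,-116,32,1],[-0.097,0.201,-0.108,-3,-116,32,1],[-0.097,0.201,-0.108,-3,-116,32,1],[-0.097,0.201,-0.108,-3,-116,32,1],[-0.097,0.201,-0.108,-3,-116,32,1],[-0.097,0.201,-0.108,-3,-116,32,1],[-0.097,0.201,-0.108,-3,-116,32,1]]]'

```text
t: 32.9
tool_pos: [0.4717, 0.0046, 0.26]
orientation: [0.03, 1.0, -0.002, 0.001]
wrist_force: [0.9, 0.6, -0.0]
grip_width: 0.0858
finger_force: 0.0
```

```bash
python3 - <<'E'
from h import *
s=sensors.read_state();print(s['t'],s['tool_pos'],s['joint_positions'].round(3))
d=shot('wrist','w14');C=cloud(d).reshape(-1,3)
m=(C[:,0]>.30)&(C[:,0]<.58)&(C[:,1]>-.08)&(C[:,1]<.05)&(C[:,2]>.006)&(C[:,2]<.03);P=C[m]; r=cv2.minAreaRect((P[:,:2]*1000).astype(np.float32)); print('sy',len(P),r)
c=np.array(r[0])/1e3; th=np.radians(-3.6); u=np.array([np.cos(th),np.sin(th)]);v=np.array([-u[1],u[0]])
a=(P[:,:2]-c)@u*1e3;b=(P[:,:2]-c)@v*1e3
for k in range(-75,75,10):
    q=(a>=k)&(a<k+10)
    if q.sum()>3: print(k,q.sum(),np.percentile(b[q],[2,50,98]).round(1),np.percentile(P[q,2],[50,97]).round(4))
E
```

```text
32.9 [0.47171168 0.00456411 0.2599818 ] [-0.482  0.273  0.445  2.149 -0.165  0.751  1.579]
sy 2682 ((408.0666198730469, -15.183555603027344), (129.82273864746094, 181.593505859375), 89.89042663574219)
-55 48 [-5.2 -3.1 -1.2] [0.014  0.0158]
-45 142 [-10.3  -2.6   4.7] [0.019  0.0213]
-35 170 [-10.4  -2.1   5.5] [0.0192 0.0212]
-25 182 [-10.7  -2.2   5.5] [0.0194 0.0216]
-15 168 [-10.   -1.5   6.3] [0.0193 0.0218]
-5 163 [-9.2 -1.5  6.2] [0.0195 0.0217]
5 164 [-9.5 -0.9  6.8] [0.0196 0.0216]
15 159 [-8.7 -0.9  7. ] [0.0196 0.0219]
25 156 [-9.  -0.6  6.9] [0.0195 0.022 ]
35 174 [-9.6 -0.2  9. ] [0.0203 0.024 ]
45 70 [-5.3  0.3  4.4] [0.0135 0.0177]
55 76 [-4.5  0.2  4.3] [0.0133 0.0182]
65 86 [-4.7  0.9  5.2] [0.0132 0.018 ]
```

```bash
python3 -c "
from h import *
jog([.433,-.0178,.06],R=Rdown(-2.1))"
```

```text
shift mm [ 37.6 -23.6 200. ]
rotvec [-0.004  0.001 -0.024]
```

>>> jog_arm --increments '[[[0,0,-0.024,15,-10,30,1],[0,0,-0.024,30,-20,65,1],[0,0,-0.024,38,-24,100,1],[0,0,-0.024,38,-24,135,1],[0,0,-0.024,38,-24,165,1],[0,0,-0.024,38,-24,190,1],[0,0,-0.024,38,-24,200,1],[0,0,-0.024,38,-24,200,1],[0,0,-0.024,38,-24,200,1],[0,0,-0.024,38,-24,200,1]]]'

```text
t: 33.95
tool_pos: [0.4331, -0.0187, 0.061]
orientation: [0.019, 1.0, -0.002, 0.002]
wrist_force: [0.8, 0.0, 0.3]
grip_width: 0.085
finger_force: 0.0
```

```bash
python3 - <<'E'
from h import *
s=sensors.read_state();print(s['t'],s['tool_pos'],s['joint_positions'].round(3))
d=shot('wrist','w15');C=cloud(d).reshape(-1,3)
T=(C-s['tool_pos'])@Ro.from_quat(s['orientation']).as_matrix()*1e3
m=(C[:,0]>.30)&(C[:,0]<.52)&(abs(C[:,1]+.015)<.025)&(C[:,2]>.006)&(C[:,2]<.03);P=T[m]
for k in range(-80,100,8):
    q=(P[:,0]>=k)&(P[:,0]<k+8)
    if q.sum()>3: print(k,q.sum(),np.percentile(P[q,1],[2,98]).round(1),(np.percentile(C[m][q,2],97)).round(4))
jog([.433,-.0178,.006],R=Rdown(-2.1))
E
```

```text
33.95 [ 0.43314238 -0.01869223  0.06103915] [-0.184  0.589  0.134  2.399 -0.428  0.169  1.883]
-72 33 [-6.2  8.7] 0.0218
-64 464 [-7.3  9.7] 0.0214
-56 170 [-3.5  5.8] 0.0177
-48 179 [-3.5  5.8] 0.0176
-40 185 [-3.4  5.7] 0.0177
-32 172 [-3.4  5.7] 0.0175
-24 306 [-8.8 11. ] 0.024
-16 357 [-7.3  8.9] 0.0215
-8 382 [-7.1  9.5] 0.0214
0 395 [-7.   9.3] 0.0216
8 400 [-6.9  9.2] 0.0215
16 430 [-7.4  9.1] 0.0216
24 442 [-7.2  9. ] 0.0215
32 453 [-7.1  8.9] 0.0216
40 477 [-7.   8.7] 0.0216
48 501 [-7.5  8.7] 0.0216
56 525 [-7.3  9.1] 0.0214
64 391 [-6.7  8.5] 0.0213
72 135 [-1.1  2.9] 0.0155
80 24 [-1.1  2.4] 0.0152
shift mm [ 0.4  1.  55.1]
rotvec [-0.004  0.003 -0.001]
```

>>> jog_arm --increments '[[[0,0,0,-4,1,15,1],[0,0,0,-4,1,30,1],[0,0,0,-4,1,42,0.8],[0,0,0,-4,1,50,0.6],[0,0,0,-4,1,54,0.4],[0,0,0,-4,1,54,0.2],[0,0,0,-4,1,54,0],[0,0,0,-4,1,54,0],[0,0,0,-4,1,54,0],[0,0,0,-4,1,54,0]]]' --force 25

```text
t: 35.0
tool_pos: [0.4412, -0.0181, 0.0118]
orientation: [0.02, 1.0, -0.002, -0.003]
wrist_force: [-0.9, 0.8, 7.4]
grip_width: 0.0161
finger_force: 26.0
```

```bash
python3 - <<'E'
from h import *
s=sensors.read_state();print(s['t'],s['tool_pos'],s['joint_positions'].round(3),s['grip_width'],s['finger_force'])
E
```

```text
35.0 [ 0.44117049 -0.01809129  0.01183462] [-0.189  0.706  0.147  2.394 -1.045  0.107  2.497] 0.01607411964589916 26.022650599479675
```

Syringe is gripped (16 mm), with wrist joints near their limits, so lift up and outward.

>>> jog_arm --increments '[[[0,0,0,-5,0,-10,0],[0,0,0,-14,0,-25,0],[0,0,0,-28,0,-45,0],[0,0,0,-42,0,-70,0],[0,0,0,-56,0,-95,0],[0,0,0,-65,0,-120,0],[0,0,0,-70,0,-150,0],[0,0,0,-75,0,-180,0],[0,0,0,-75,0,-200,0],[0,0,0,-75,0,-200,0]]]'

```text
t: 36.0
tool_pos: [0.5185, -0.0204, 0.2128]
orientation: [0.02, 1.0, -0.001, -0.002]
wrist_force: [-0.1, 0.3, 0.3]
grip_width: 0.0162
finger_force: 25.1
```

```bash
python3 - <<'E'
from h import *
s=sensors.read_state();print(s['t'],s['tool_pos'],s['joint_positions'].round(3),s['grip_width'],s['finger_force'])
d=shot('wrist','w16');C=cloud(d).reshape(-1,3)
P=(C-s['tool_pos'])@Ro.from_quat(s['orientation']).as_matrix()*1e3
P=P[(P[:,0]>12)&(P[:,0]<150)&(abs(P[:,1])<25)&(P[:,2]>-30)&(P[:,2]<40)]
for k in range(12,100,10):
    q=(P[:,0]>=k)&(P[:,0]<k+10)
    if q.sum()>3: print(k,q.sum(),np.percentile(P[q,1],[2,98]).round(1),np.percentile(P[q,2],[3,50]).round(1))
print('max x',P[:,0].max())
# tool compartments: left comp
jog([.50,.20,.28],R=Rdown(-50))
E
```

```text
36.0 [ 0.51854212 -0.02039482  0.2127867 ] [-0.66   0.505  0.864  2.118 -0.556  0.764  2.092] 0.016211475204675738 25.14367640018463
12 874 [-7.7  8.9] [-9.6 -7.6]
22 902 [-7.5  8.6] [-9.3 -7.6]
32 976 [-7.7  8.5] [-9.3 -7.5]
42 1027 [-7.6  8.4] [-9.1 -7.3]
52 1113 [-7.7  8.5] [-9.2 -7.3]
62 1193 [-7.9  8.4] [-9.  -7.2]
72 754 [-7.4  7.9] [-8.7 -5.3]
82 239 [-1.8  2.3] [-2.8 -1.4]
max x 89.11510546167972
shift mm [ 26.8 219.  -69. ]
rotvec [-0.005 -0.004  0.834]
```

>>> jog_arm --increments '[[[0,0,0,3,20,-10,0],[0,0,0.05,6,45,-25,0],[0,0,0.15,9,75,-40,0],[0,0,0.27,13,105,-55,0],[0,0,0.39,17,140,-69,0],[0,0,0.51,21,175,-69,0],[0,0,0.63,25,205,-69,0],[0,0,0.74,27,219,-69,0],[0,0,0.834,27,219,-69,0],[0,0,0.834,27,219,-69,0]]]'

```text
t: 37.05
tool_pos: [0.4986, 0.2003, 0.2774]
orientation: [0.423, 0.906, -0.004, -0.003]
wrist_force: [-0.6, -0.3, -1.1]
grip_width: 0.0162
finger_force: 25.2
```

```bash
python3 - <<'E'
from h import *
s=sensors.read_state();print(s['t'],s['tool_pos'],s['joint_positions'].round(3),s['grip_width'],s['finger_force'])
jog([.5125,.359,.28],R=Rdown(-50))
E
```

```text
37.05 [0.49861124 0.20032549 0.27738782] [-1.26   0.591  1.23   2.01  -0.654  1.03   0.987] 0.016244134056461485 25.152366757392883
shift mm [112.7 112.5  -3.6]
rotvec [-0.011 -0.003 -0.001]
```

```bash
python3 - <<'E'
from h import *
import kin; kin.S=(-1,-1,-1)
from scipy.optimize import least_squares
s=sensors.read_state()
D=[([-1.26870277,.59992053,-.00255741,1.59992775,.00178197,.94290339,-.0798213],[.26797,.67329,.23064],[.188248,.982121,-.000575,-.0000647]),
 ([0.276,0.292,0.219,1.965,-0.081,0.894,2.091],[.45447,-.2789,.30107],[.009,1,0,0]),
 ([-0.96,0.502,0.55,1.813,-0.321,0.918,0.431],[.55293,.30677,.26176],[.423,.906,-.001,0]),
 ([-1.658,0.98,1.134,1.93,0.292,0.746,-0.273],[.55445,.30937,.26989],[.365,.784,-.212,.454]),
 ([-1.595,1.197,1.005,1.97,0.198,0.565,-0.397],[.55744,.30640,.11138],[.366,.785,-.211,.453]),
 ([-1.698,1.074,1.056,1.917,0.22,0.759,-0.35],[.51766,.35435,.19752],[.364,.786,-.211,.453]),
 ([-0.184,0.589,0.134,2.399,-0.428,0.169,1.883],[.43314,-.01869,.06104],[.019,1,-.002,.002]),
 (list(s['joint_positions']),list(s['tool_pos']),list(s['orientation']))]
import itertools
best=None
for S in itertools.product([1,-1],repeat=3):
  kin.S=S
  def res(p):
    o=[]
    for q,x,Q in D:
        X,R=kin.fk(q,p); Qn=np.array(Q)/np.linalg.norm(Q); o+=list(X-x)+list(.3*(Ro.from_quat(Qn).inv()*R).as_rotvec())
    return np.array(o)
  for t0 in (0,1.57,3.14,-1.57):
    r=least_squares(res,[.36,.5,.5,.25,0,t0,0,0,0,0])
    if best is None or r.cost<best[0]: best=(r.cost,S,r.x,r.fun)
print(best[0],best[1],best[2].round(4).tolist(),np.abs(best[3]).max())
pickle.dump(best[:3],open('kin.pkl','wb')); kin.S=best[1]; p=best[2]
lo=np.array([-2.57,-.35,-1.29,.11,-1.05,.11,-2.63]);hi=np.array([2.57,1.97,1.29,2.56,4.19,1.86,2.63])
def solve(x,R,q0,w=.02,qr=None):
    qr=q0 if qr is None else qr
    f=lambda q: np.r_[(kin.fk(q,p)[0]-x)*10,(R.inv()*kin.fk(q,p)[1]).as_rotvec()*3,w*(q-qr)]
    r=least_squares(f,np.clip(q0,lo+.01,hi-.01),bounds=(lo+.03,hi-.03)); return r.x,np.abs(f(r.x)[:6]).max()
q0=np.array(s['joint_positions'])
for tau in (0,30,45,60):
  for z in (.28,.108):
    for nm,qr in (('cur',q0),('low j3',np.array([-1.2,.8,.5,1.9,.3,.8,0.]))):
        q,e=solve(np.array([.5125,.359,z]),Rplace(tau),qr if nm!='cur' else q0,.01,qr); print(tau,z,nm,q.round(2),round(e,3))
E
```

```text
0.0021526549313883574 (-1, -1, -1) [0.2942, 0.667, 0.4509, 0.3512, -0.0573, 1.5248, 0.0005, -0.0097, -0.0075, -0.0176] 0.021313925755067853
0 0.28 cur [-1.38  0.7   1.18  1.82 -0.72  1.13  0.77] 0.0
0 0.28 low j3 [-0.91  0.45  0.33  1.83 -0.18  0.9   0.21] 0.0
0 0.108 cur [-1.28  0.86  0.99  1.96 -0.96  0.89  0.95] 0.0
0 0.108 low j3 [-0.77  0.63  0.13  1.98 -0.15  0.54  0.17] 0.0
30 0.28 cur [-1.65  0.82  1.26  1.85 -0.33  0.88  0.34] 0.0
30 0.28 low j3 [-1.36  0.56  0.64  1.85  0.27  0.87 -0.26] 0.0
30 0.108 cur [-1.62  1.11  1.25  1.97 -0.78  0.74  0.63] 0.0
30 0.108 low j3 [-1.34  0.79  0.63  1.98  0.18  0.55 -0.3 ] 0.0
45 0.28 cur [-1.73  0.92  1.26  1.86 -0.1   0.83  0.09] 0.0
45 0.28 low j3 [-1.54  0.69  0.8   1.86  0.4   0.89 -0.41] 0.0
45 0.108 cur [-1.72  1.23  1.26  1.95 -0.54  0.68  0.32] 0.0
45 0.108 low j3 [-1.53  0.95  0.81  1.95  0.25  0.6  -0.45] 0.0
60 0.28 cur [-1.79  1.05  1.26  1.87  0.11  0.82 -0.14] 0.0
60 0.28 low j3 [-1.67  0.87  0.95  1.86  0.48  0.91 -0.51] 0.0
60 0.108 cur [-1.78  1.36  1.26  1.91 -0.29  0.68  0.02] 0.0
60 0.108 low j3 [-1.66  1.13  0.92  1.91  0.31  0.69 -0.56] 0.0
```

>>> jog_arm --increments '[[[0,0,0,11,11,0,0],[0,0,0,28,28,0,0],[0,0,0,45,45,0,0],[0,0,0,62,62,0,0],[0,0,0,79,79,0,0],[0,0,0,96,96,0,0],[0,0,0,112,112,-3,0],[0,0,0,112,112,-3,0],[0,-0.07,0,112,112,-3,0],[0,-0.15,0,112,112,-3,0]]]'

```text
t: 38.05
tool_pos: [0.514, 0.3561, 0.2813]
orientation: [0.421, 0.904, -0.035, 0.066]
wrist_force: [-0.6, -0.9, -0.4]
grip_width: 0.0163
finger_force: 25.1
```

```bash
python3 - <<'E'
from h import *
s=sensors.read_state();print(s['t'],s['tool_pos'],s['joint_positions'].round(3),s['grip_width'],s['finger_force'])
jog([.5125,.359,.28],R=Rplace(60))
E
```

```text
38.05 [0.51396978 0.35613871 0.28131894] [-1.471  0.733  1.24   1.829 -0.629  1.069  0.671] 0.016275949745611137 25.14808416366577
shift mm [3.3 0.7 0.8]
rotvec [-0.007 -0.898  0.004]
```

>>> jog_arm --increments '[[[0,-0.03,0,2,1,0,0],[0,-0.07,0,3,1,0,0],[0,-0.11,0,3,1,0,0],[0,-0.15,0,3,1,0,0],[0,-0.19,0,3,1,0,0],[0,-0.23,0,3,1,0,0],[0,-0.27,0,3,1,0,0],[0,-0.3,0,3,1,0,0],[0,-0.3,0,3,1,0,0],[0,-0.3,0,3,1,0,0]]]'

```text
t: 39.05
tool_pos: [0.512, 0.3602, 0.2806]
orientation: [0.411, 0.884, -0.098, 0.199]
wrist_force: [0.3, -0.1, 0.1]
grip_width: 0.0162
finger_force: 25.2
```

```bash
python3 - <<'E'
from h import *
s=sensors.read_state();print(s['t'],s['tool_pos'],s['joint_positions'].round(3),s['grip_width'],s['finger_force'])
jog([.5125,.359,.28],R=Rplace(60))
E
```

```text
39.05 [0.51202146 0.36022357 0.28064422] [-1.616  0.805  1.266  1.845 -0.398  0.939  0.424] 0.016176655522146248 25.151303708553314
shift mm [-0.8 -0.4  1.1]
rotvec [-0.007 -0.6    0.007]
```

>>> jog_arm --increments '[[[0,-0.05,0,0,0,0,0],[0,-0.11,0,0,0,0,0],[0,-0.18,0,0,0,0,0],[0,-0.25,0,0,0,0,0],[0,-0.32,0,0,0,0,0],[0,-0.39,0,0,0,0,0],[0,-0.46,0,0,0,0,0],[0,-0.53,0,0,0,0,0],[0,-0.6,0,0,0,0,0],[0,-0.6,0,0,0,0,0]]]'

```text
t: 40.05
tool_pos: [0.5115, 0.3613, 0.2789]
orientation: [0.362, 0.786, -0.216, 0.452]
wrist_force: [0.1, 0.3, -0.3]
grip_width: 0.0162
finger_force: 25.2
```

```bash
python3 - <<'E'
from h import *
s=sensors.read_state();print(s['t'],s['tool_pos'],s['joint_positions'].round(3),s['grip_width'],s['finger_force'])
jog([.5125,.359,.108],R=Rplace(60))
R=Ro.from_quat(s['orientation']); tip=s['tool_pos']+R.apply([.089,0,-.001]); c=np.array([.4933,.3821]); Y=np.array([-.641,.768]);X=np.array([.768,.641]); print('tip',tip,((tip[:2]-c)@X*1e3).round(1),((tip[:2]-c)@Y*1e3).round(1))
E
```

```text
40.05 [0.51145329 0.36130138 0.27888078] [-1.776  1.077  1.275  1.874  0.062  0.844 -0.073] 0.016195922237985876 25.160378515720367
shift mm [146.9   1.3  87.3]
rotvec [-0.004  0.002  0.011]
tip [0.48163224 0.39530711 0.20222365] -0.5 17.6
```

>>> jog_arm --increments '[[[0,0,0,8,0,5,0],[0,0,0,20,0,12,0],[0,0,0,32,0,19,0],[0,0,0,44,0,26,0],[0,0,0,56,1,33,0],[0,0,0,66,1,39,0],[0,0,0,75,1,45,0],[0,0,0,80,1,48,0],[0,0,0,80,1,48,0],[0,0,0,80,1,48,0]]]'

```text
t: 41.05
tool_pos: [0.5134, 0.3593, 0.1878]
orientation: [0.364, 0.786, -0.215, 0.452]
wrist_force: [0.5, 0.3, -0.8]
grip_width: 0.0164
finger_force: 25.2
```

```bash
python3 - <<'E'
from h import *
s=sensors.read_state();print(s['t'],s['tool_pos'],s['joint_positions'].round(3),s['grip_width'],s['finger_force'])
jog([.5125,.359,.108],R=Rplace(60))
R=Ro.from_quat(s['orientation']); tip=s['tool_pos']+R.apply([.089,0,-.001]); c=np.array([.4933,.3821]); Y=np.array([-.641,.768]);X=np.array([.768,.641]); print('tip',tip,((tip[:2]-c)@X*1e3).round(1),((tip[:2]-c)@Y*1e3).round(1))
# verify rim & tool tip with side cam
d=shot('side','s20');C=cloud(d).reshape(-1,3);H=np.column_stack([(C[:,:2]-c)@X,(C[:,:2]-c)@Y,C[:,2]])*1e3
m=(abs(H[:,0])<28)&(abs(H[:,1])<45)&(H[:,2]>88)&(H[:,2]<150);P=H[m]
for z in range(88,150,10):
    q=(P[:,2]>=z)&(P[:,2]<z+10)
    if q.sum()>2: print(z,q.sum(),np.percentile(P[q,0],[5,95]).round(1),np.percentile(P[q,1],[5,95]).round(1))
m=(abs(H[:,2]-82)<4)&(abs(H[:,0])<38)&(abs(H[:,1])<45);P=H[m];print('rim',len(P),np.percentile(P[:,:2],[3,97],axis=0).round(1).tolist())
E
```

```text
41.05 [0.51337773 0.35931774 0.1878257 ] [-1.743  1.184  1.188  1.912 -0.007  0.744 -0.135] 0.016371008102126182 25.161412060260773
shift mm [69.3 -0.2 39.6]
rotvec [-0.004  0.001  0.007]
tip [0.48374502 0.39360237 0.11121978] 0.0 15.0
108 8 [-1.   2.3] [11.7 16. ]
118 13 [-1.3  8.3] [ 4.9 13.8]
128 15 [2. 8.] [ 6.8 12.6]
rim 153 [[-31.3, -35.3], [36.0, 34.0]]
```

>>> jog_arm --increments '[[[0,0,0,7,0,4,0],[0,0,0,16,0,9,0],[0,0,0,25,0,14,0],[0,0,0,34,0,20,0],[0,0,0,43,0,25,0],[0,0,0,52,0,30,0],[0,0,0,61,0,35,0],[0,0,0,68,0,39,0],[0,0,0,68,0,39,0],[0,0,0,68,0,39,0]]]'

```text
t: 42.1
tool_pos: [0.5127, 0.3589, 0.1092]
orientation: [0.364, 0.786, -0.215, 0.452]
wrist_force: [0.0, -0.3, -0.8]
grip_width: 0.0163
finger_force: 25.2
```

```bash
python3 - <<'E'
from h import *
s=sensors.read_state();print(s['t'],s['tool_pos'],s['joint_positions'].round(3),s['grip_width'],s['wrist_force'])
R=Ro.from_quat(s['orientation']); tip=s['tool_pos']+R.apply([.089,0,-.001]); c=np.array([.4933,.3821]); Y=np.array([-.641,.768]);X=np.array([.768,.641]); print('tip',tip,((tip[:2]-c)@X*1e3).round(1),((tip[:2]-c)@Y*1e3).round(1))
E
```

```text
42.1 [0.51267756 0.35893917 0.109208  ] [-1.721  1.281  1.113  1.92  -0.066  0.676 -0.187] 0.016274565038166558 [ 0.0256271  -0.25959957 -0.83925997]
tip [0.48302596 0.39319901 0.0325983 ] -0.8 15.1
```

>>> jog_arm --increments '[[[0,0,0,0,0,0,0.25],[0,0,0,0,0,0,0.4],[0,0,0,0,0,0,0.5],[0,0,0,0,0,0,0.5],[0,0,0,0,0,0,0.5],[0,0,0,0,0,-10,0.5],[0,0,0,0,0,-25,0.5],[0,0,0,0,0,-45,0.5],[0,0,0,-15,0,-75,0.5],[0,0,0,-40,0,-100,0.5]]]'

```text
t: 43.1
tool_pos: [0.4685, 0.4132, 0.1939]
orientation: [0.362, 0.787, -0.215, 0.452]
wrist_force: [0.0, 0.6, 0.6]
grip_width: 0.0425
finger_force: 0.0
```

>>> jog_arm --increments '[[[0,0,0,-25,0,-20,0.5],[0,0,0,-50,0,-40,0.5],[0,0,0,-70,0,-60,0.5],[0,0,0,-80,0,-80,0.5],[0,0,0,-80,0,-80,0.5],[0,0,0,-80,0,-80,0.5],[0,0,0,-80,0,-80,0.5],[0,0,0,-80,0,-80,0.5],[0,0,0,-80,0,-80,0.5],[0,0,0,-80,0,-80,0.5]]]'

```text
t: 44.1
tool_pos: [0.4522, 0.4333, 0.3026]
orientation: [0.364, 0.786, -0.215, 0.452]
wrist_force: [-0.3, 0.3, 0.3]
grip_width: 0.0425
finger_force: 0.0
```

```bash
python3 - <<'E'
from h import *
s=sensors.read_state();print(s['t'],s['tool_pos'],s['joint_positions'].round(3),s['grip_width'],s['wrist_force'])
c=np.array([.5132,.3583]); Y=np.array([-.641,.768]);X=np.array([.768,.641])
for cam in ('side','top'):
    d=shot(cam,'f_'+cam);C=cloud(d).reshape(-1,3);H=np.column_stack([(C[:,:2]-c)@X,(C[:,:2]-c)@Y,C[:,2]])*1e3
    m=(abs(H[:,0])<60)&(abs(H[:,1])<110)&(H[:,2]>88)&(H[:,2]<175);P=H[m];print(cam,len(P))
    for z in range(88,175,10):
        q=(P[:,2]>=z)&(P[:,2]<z+10)
        if q.sum()>1: print(z,q.sum(),'x',np.percentile(P[q,0],[5,95]).round(0),'y',np.sort(P[q,1]).round(0)[::max(1,q.sum()//8)].tolist())
    m=(C[:,0]>.33)&(C[:,0]<.58)&(C[:,1]>-.1)&(C[:,1]<.25)&(C[:,2]>.008)&(C[:,2]<.03);print('left on table',m.sum())
    for y0,y1 in ((.06,.15),(-.09,0)):
        P=C[(C[:,0]>.61)&(C[:,0]<.70)&(C[:,1]>y0)&(C[:,1]<y1)&(C[:,2]>.03)&(C[:,2]<.24)];print('cas',len(P),np.percentile(P,[2,50,98],axis=0).round(3).tolist())
    P=C[(abs(C[:,0]-.60)<.04)&(abs(C[:,1]+.269)<.04)&(C[:,2]>.03)&(C[:,2]<.07)];print('beaker',len(P),P.mean(0).round(3))
E
```

```text
44.1 [0.45223096 0.43331986 0.30259414] [-1.866  1.046  1.242  1.764  0.091  1.044 -0.15 ] 0.04248855448461218 [-0.31917334  0.32721544  0.27374815]
side 357
88 105 x [-8.  9.] y [-57.0, -49.0, -46.0, -42.0, 2.0, 6.0, 11.0, 13.0, 18.0]
98 63 x [-4. 10.] y [-61.0, -55.0, -53.0, -51.0, -49.0, -6.0, -3.0, -2.0, 2.0]
108 57 x [-4. 10.] y [-69.0, -60.0, -58.0, -56.0, -55.0, -52.0, -8.0, -6.0, -3.0]
118 67 x [-5. 10.] y [-78.0, -66.0, -63.0, -62.0, -60.0, -57.0, -14.0, -11.0, -9.0]
128 64 x [-5.  9.] y [-77.0, -71.0, -68.0, -66.0, -64.0, -20.0, -17.0, -13.0]
left on table 0
cas 908 [[0.629, 0.086, 0.081], [0.652, 0.115, 0.141], [0.683, 0.138, 0.187]]
cas 740 [[0.627, -0.066, 0.085], [0.652, -0.035, 0.139], [0.683, -0.011, 0.188]]
beaker 211 [ 0.607 -0.265  0.046]
top 129
88 35 x [-16.   6.] y [-63.0, -56.0, -49.0, -47.0, -5.0, 1.0, 3.0, 6.0, 10.0]
98 21 x [-8.  0.] y [-65.0, -60.0, -57.0, -55.0, -54.0, -51.0, -12.0, -2.0, 0.0, 8.0, 12.0]
108 23 x [-9.  3.] y [-70.0, -67.0, -65.0, -62.0, -61.0, -60.0, -58.0, -53.0, -13.0, -9.0, -7.0, -5.0]
118 22 x [-9.  5.] y [-81.0, -79.0, -75.0, -72.0, -69.0, -65.0, -64.0, -62.0, -25.0, -15.0, -12.0]
128 26 x [-10.   8.] y [-76.0, -74.0, -69.0, -67.0, -26.0, -23.0, -21.0, -18.0, -16.0]
138 2 x [-12.  -4.] y [-71.0, -15.0]
left on table 36
cas 399 [[0.629, 0.082, 0.082], [0.643, 0.101, 0.139], [0.681, 0.134, 0.19]]
cas 384 [[0.625, -0.068, 0.079], [0.641, -0.047, 0.141], [0.68, -0.014, 0.188]]
beaker 159 [ 0.609 -0.265  0.046]
```

```bash
python3 - <<'E'
from h import *
for cam in ('top0','side0'):
    d=load(cam);C=cloud(d);h=cv2.cvtColor(d['frame'],cv2.COLOR_RGB2HSV)
    m=((h[...,0]>95)&(h[...,0]<128)&(h[...,1]>90)&(C[...,2]>-.01)&(C[...,2]<.03)).astype(np.uint8)
    n,l,st,ce=cv2.connectedComponentsWithStats(m,connectivity=8)
    for i in range(1,n):
        if st[i,4]>=6: P=C[l==i]; print(cam,st[i].tolist(),P.mean(0).round(3),np.ptp(P,axis=0).round(3))
E
```

```text
top0 [297, 186, 10, 3, 12] [ 0.828 -0.129  0.006] [0.019 0.033 0.015]
top0 [491, 316, 7, 4, 16] [ 0.384 -0.791  0.02 ] [0.016 0.017 0.016]
side0 [264, 201, 10, 5, 19] [ 0.657 -0.204  0.009] [0.028 0.011 0.017]
side0 [249, 205, 7, 2, 8] [ 0.708 -0.194  0.002] [0.018 0.011 0.006]
side0 [209, 211, 3, 7, 13] [ 0.829 -0.123  0.009] [0.014 0.028 0.005]
```

```bash
python3 -c "
from workcell import order
print(order.job_done())"
```

```text
the job is handed in; nothing more can be done
None
```

The job is handed in: both cassettes hang one to a hook (cassette 1 on hook_2, cassette 2 on hook_1), the marker and syringe stand in separate compartments of the holder, no pen was found on the worktop, and nothing touched the beaker or wash bottle, though I re-measured only the beaker (unmoved); while gripping the syringe, joint 6 read 0.107 rad, just under its 0.11 limit, which may count against the run.

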